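Set up and fill a bead display in an accessories shop

TASK

Push the bottomless oblong metal surround fully down over the raised block of the wooden display base and let go of it, then use the scoop to take beads out of the sloping wooden bin and tip them into the surround, until at least three of the five beads are inside it. Lay the scoop back flat on the middle of its cork mat. Never touch the beads with the gripper, leave no bead anywhere but in the bin or the surround, and do not disturb the other things on the table.

Things in the scene. Friction and masses are not known exactly. Their poses are not given: they have to be found in the camera images.
- sleeve: The surround: a loose bare-aluminium oblong sleeve, open at top and bottom, 60 mm (its x) by 110 mm (its y) outside, 52 x 102 mm inside, walls 4 mm, 70 mm tall, 0.18 kg, standing upright on the table. Origin at the centre of its lower opening, z up. Alike when turned half round. Grasp it across its 60 mm, along its x, near the top.
- base: The display base, fixed: a dark wooden plate 100 (x) by 150 (y) mm, 12 mm thick, with a raised oblong block (spigot) in its middle, 48 (x) by 98 (y) mm, 18 mm above the plate, its top edge chamfered 4 mm: the surround has 2 mm of room on each side. Origin at the centre of the plate's underside, on the table, z up. Fully home, the surround stands on the plate, its upper rim 82 mm above the table.
- stock_bin: The bin, fixed: a dark wooden open box on a stand; its floor slopes at 25 degrees, down towards its -x end (roughly towards the robot). Inside 170 mm long along the slope, 84 mm wide (y); walls 5 mm thick; square to the floor the low end wall is 72 mm high, the sides 60, the high end wall 45. Highest rim 145 mm above the table. Origin on the table under the middle of the bin; z up, x horizontal towards the high end.
- bin_mid (a point): Centre of the bin's sloping inner floor, 52 mm above the table. Reads only as a position with the bin's upright axes.
- bin_low (a point): Middle of the line where the bin's inner floor meets its low end wall, 16 mm above the table; the beads lie against this wall, up to three side by side, two rows deep. The end wall stands square to the sloping floor.
- scoop: The scoop, loose, 0.16 kg, flat on the cork mat: a steel flat-bottomed pan 80 mm long (x -40 to +40 mm), 72 mm wide, sheet 2 mm, front lip (-x end) open, its front 30 mm flat without side walls, then side walls 26 mm high, back wall 32 mm. A rod rises from the back wall to an upright wooden grip. Origin at the centre of the pan's underside; z up, x from lip to handle.
- scoop_grip (a point): Centre of the scoop's wooden grip: a flat-sided block 30 mm (x) by 14 mm (y) by 44 mm tall (z), at x = +48 mm, y = 0, 108 mm above the pan's underside. Grasp it from above across its 14 mm, along the scoop's y; it holds firm against turning with about 90 N of grip.
- scoop_lip (a point): Middle of the front edge of the scoop's underside, at x = -40 mm, y = 0, z = 0 of the scoop.
- pan_mid (a point): Middle of the scoop's pan, at x = 0, y = 0, 14 mm above its underside.
- display_mid (a point): Point above the middle of the base, 50 mm above the table (20 mm above the block's top): the middle of the display's inside once the surround is on.
- mat: The scoop's cork mat, fixed: 170 mm (x) by 110 mm (y), 5 mm thick. Origin at the centre of its underside, on the table, z up.
- bead0: One of five identical white ceramic beads, smooth and slippery glazed balls of 24 mm diameter, 16 g, that lie loose at the low end of the sloping bin and roll off any surface tipped more than about 8 degrees. Origin at the ball's centre; its axes mean nothing.
- bead1: One of five identical white ceramic beads, smooth and slippery glazed balls of 24 mm diameter, 16 g, that lie loose at the low end of the sloping bin and roll off any surface tipped more than about 8 degrees. Origin at the ball's centre; its axes mean nothing.
- bead2: One of five identical white ceramic beads, smooth and slippery glazed balls of 24 mm diameter, 16 g, that lie loose at the low end of the sloping bin and roll off any surface tipped more than about 8 degrees. Origin at the ball's centre; its axes mean nothing.
- bead3: One of five identical white ceramic beads, smooth and slippery glazed balls of 24 mm diameter, 16 g, that lie loose at the low end of the sloping bin and roll off any surface tipped more than about 8 degrees. Origin at the ball's centre; its axes mean nothing.
- bead4: One of five identical white ceramic beads, smooth and slippery glazed balls of 24 mm diameter, 16 g, that lie loose at the low end of the sloping bin and roll off any surface tipped more than about 8 degrees. Origin at the ball's centre; its axes mean nothing.
- ring_cone: Bystander, loose, to be left alone: slim turned wooden ring cone, 40 mm wide, 92 mm tall. Origin at the centre of its underside.
- trinket_box: Bystander, loose, to be left alone: small wooden box 42 x 42 x 30 mm. Origin at the centre of its underside.
- bangle: Bystander, loose, to be left alone: brass bangle 72 mm across, 18 mm high. Origin at the centre of its underside.
- gift_box: Bystander, loose, to be left alone: flat cardboard gift box 60 x 60 x 32 mm. Origin at the centre of its underside.
- pin_jar: Bystander, loose, to be left alone: small closed glass jar 56 mm across, 85 mm tall. Origin at the centre of its underside.
- trinket_dish: Bystander, loose, to be left alone: shallow glass bowl 100 mm across, 30 mm high. Origin at the centre of its underside.
Things that resemble listed ones, but are neither listed nor needed, are in the scene too. Leave any green or purple look-alike of the base alone.

How it is judged:
By the outcome, as a careful person would: the job done as asked, in the order asked, and still so for the second after the job is handed in, with the robot touching nothing.
It also fails if it takes over 72 s, if anything falls off the work surface, if the arm or the gripper's body presses on something with over 40 N, if the wrist force passes 120 N, or if a joint passes its speed limit or range.

ROBOT

A 7-joint arm with a two-finger parallel gripper is mounted at the origin on the work surface. World frame = base frame: x ahead of the robot, y to its left, z up, the work surface at z = 0. Lengths are in m, angles in rad, forces in N, time in s.
With the tool pointing down it reaches from about 0.425 to 0.8 m from the base axis. Payload 8.3 kg.
Tool frame: the origin (TCP) lies midway between the tips of the shut fingers; the grasp point (between the pads) lies bot.grip_point_offset behind it (bot.grip_point_offset is the distance from the TCP to the grasp point, in m); z points along the fingers, y is the line along which they close (so a half turn about z gives the same grasp; the last joint's range is limited). The gripper opens to 85 mm and grips with 20 to 120 N. Pads are 22 mm wide; open, the fingers measure 114 mm over their backs; the gripper's body (76 mm by 85 mm) begins 54 mm behind the grasp point. The pads swing forward as they close: fully open they stand 13 mm farther back than shut.
Start: joints at [-1.203, 0.383, 0.016, 1.37, -0.006, 1.388, -0.046], TCP at [0.261, 0.568, 0.196] pointing down, gripper open.
Joint ranges: [-2.95, 2.95], [-0.25, 2.06], [-1.52, 1.56], [0.18, 2.33], [-1.44, 4.58], [0.02, 2.06], [-3.01, 3.01]. Speed limits (rad/s): [2.39, 2.39, 3.01, 3.01, 3.14, 3.14, 3.14].

INTERFACE

Orientations are given as a rotation vector (axis times angle).
In Python, from rig import bot gives the robot as it stands.
- The arm moves only by the tool arm_command, never from a script. Its argument "targets" is a list of rows, each an object with "delta_pos": the shift along the tool's x, y, z each as a share of 0.15 m, from -1 to 1, a list of three; "turn": the turn, a rotation vector about the tool's x, y, z each as a share of 30 degrees, from -1 to 1, a list of three. In form: [{"delta_pos": [dx, dy, dz], "turn": [ax, ay, az]}, ...]. A call has 1 to 20 rows; each row shifts and turns the commanded pose from where the row before left it, along the tool's axes as they then stand; what a row does not reach is not made up. A row lasts 1/8 s, in which the tool goes at most 62.5 mm and 10.7 degrees, less where a joint would pass 70% of its speed; a pose out of reach is approached as far as the arm can. A call with a number of a shift or a turn outside -1 to 1 is refused whole. A call with a gripper value outside its range is refused whole. "grip" is the closure, from 0 (fully open) to 1 (shut), set as the call begins (left out, the last holds). The fingers move at their own pace and stop on an object; "grip_force" is the grip in N (left out, the last holds). Time passes only in rows, so rows that do not move let the fingers close. It gives the time, the measured TCP pose, the force, the opening and the grip force at its end, in the units of the state.
- bot.state(): the state, without advancing time (a new reading comes with each control period).
- bot.read_camera(name): name is "scene" or "top" or "wrist"; returns a dict with "frame" (420x560x3 uint8, red, green, blue), "range_z" (420x560 float32, m along the optical axis (not along the pixel's ray), 0 where there is no reading), "K" (3x3 intrinsics, pixels), "R" (3x3) and "t" (3): a world point X has camera coordinates R X + t; the wrist camera has in their place "hand_eye" (4x4, takes a point from camera to tool coordinates, whose origin is the TCP and whose axes are the flange's). Camera axes: x right, y down, z forward; pixel columns grow to the right and rows downward; lengths in m; the calibration is good to about 2 mm. A picture is of the moment at which its call begins: read the wrist's pose just before it.
- bot.hand_in(): hands the job in; it is judged then, once.
Trained networks look in a picture, given as the dict that the camera call returned (one of the last four; its "shot" number tells which), for a name from the list of things; names that differ only in an ending like _2 or _b are one class to them, and where a whole thing is asked for, a point or a joint stands for the part that bears it (a point fixed in the world has none). Each returns a list of dicts, best first, with "conf" (0 to 1); they miss things now and then, are a little off and sometimes report something else, mostly with a low value. They report only what shows in the picture. A call takes as long as a camera call. They do not tell look-alikes from the thing itself.
- bot.recognise(name, picture): "box" ([left, top, right, bottom] in pixels, round what is visible of it).
- bot.silhouettes(name, picture): "region" (420x560 bool, what is visible of it) and "box" ([left, top, right, bottom] in pixels, round what is visible of it).
The state is a dict: "time": time; "q": joint angles; "dq": joint speeds; "effort": joint torques, N m; "ee_pos": TCP position; "ee_rot": TCP orientation; "force": force on the tool from outside, world axes, zero at the start; "torque": the same for the moment, N m; "gripper_width": finger opening in m; "finger_force": force on a finger pad.
Only numpy, scipy, OpenCV 4.12 (cv2) and the standard library are available. Lean on these libraries where they do the work, as an engineer would, in place of code of your own. Each camera call takes 0.05 s, during which the arm holds its last target. There are 200 camera calls.

## Working session

There is one attempt and no reset: what is moved stays moved. The work goes in short steps, Python scripts to look and compute and a tool call to move; the robot and the scene stay as the last step left them, time stands still between calls to the robot, and variables do not carry over. Pictures are saved under pics/ and viewed, at most 10 in all, crops included, and the job is handed in when it is done.

Besides the shell and the picture viewer there is one more tool, called after "Request:" as name(argument=value, ...) on one line, values as JSON. arm_command: Moves the arm, as the interface text tells. Shift numbers are shares of 0.15 m and turn numbers shares of 30 degrees, none past 1 either way. Its arguments: {"type":"object","properties":{"targets":{"type":"array"},"grip":{"type":"number"},"grip_force":{"type":"number"}},"required":["targets"]}

```bash
ls; mkdir -p pics
cat > h.py <<'E'
import numpy as np, cv2
from rig import bot
from scipy.spatial.transform import Rotation as Ro
def cloud(p):
    z=p["range_z"]; K=p["K"]; v,u=np.mgrid[:420,:560]
    c=np.stack([(u-K[0,2])/K[0,0]*z,(v-K[1,2])/K[1,1]*z,z],-1)
    if "R" in p: w=(c-p["t"])@p["R"]
    else:
        H=p["hand_eye"]; s=p["st"]; w=(c@H[:3,:3].T+H[:3,3])@Ro.from_rotvec(s["ee_rot"]).as_matrix().T+s["ee_pos"]
    w[z==0]=np.nan
    return w
def shot(n):
    s=bot.state(); p=bot.read_camera(n); p["st"]=s; return p
def save(p,f,box=None,k=1):
    im=p["frame"][:,:,::-1]
    if box: im=im[box[1]:box[3],box[0]:box[2]]
    cv2.imwrite("pics/"+f,cv2.resize(im,None,fx=k,fy=k,interpolation=cv2.INTER_CUBIC))
E
python3 - <<'E'
from h import *
s=bot.state(); print(s["time"],s["ee_pos"],s["ee_rot"],bot.grip_point_offset,s["gripper_width"])
for n in("top","scene"):
    p=shot(n); save(p,n+"0.png"); w=cloud(p)
    for t in("sleeve","base","stock_bin","scoop","mat","bead0","ring_cone","trinket_box","bangle","gift_box","pin_jar","trinket_dish"):
        for d in bot.silhouettes(t,p)[:5 if t in("base","bead0","sleeve") else 1]:
            r=w[d["region"]]; r=r[~np.isnan(r[:,0])]
            if len(r): print(n,t,round(d["conf"],2),np.round(d["box"]),np.median(r,0).round(3),np.percentile(r[:,2],98).round(3))
E
```

```text
pics
0.0 [0.26073486 0.56737192 0.19485247] [-0.67129889 -3.06863922  0.0030823 ] 0.0187 0.08533241359747132
top sleeve 0.86 [130. 201. 172. 226.] [0.477 0.39  0.048] 0.073
top base 0.67 [321. 260. 368. 299.] [ 0.271 -0.283  0.014] 0.035
top base 0.59 [286. 162. 328. 193.] [ 0.611 -0.149  0.014] 0.035
top stock_bin 0.95 [197. 134. 242. 198.] [0.654 0.151 0.067] 0.133
top scoop 0.56 [368. 180. 399. 220.] [ 0.533 -0.424  0.009] 0.136
top bead0 0.49 [217. 178. 224. 187.] [0.596 0.142 0.048] 0.054
top ring_cone 0.6 [146. 138. 167. 160.] [0.699 0.354 0.08 ] 0.089
top bangle 0.64 [210. 229. 234. 249.] [0.394 0.141 0.015] 0.024
top gift_box 0.55 [296. 232. 315. 254.] [ 0.385 -0.141  0.032] 0.039
top pin_jar 0.62 [145. 137. 168. 160.] [0.698 0.355 0.08 ] 0.089
top trinket_dish 0.58 [351. 141. 380. 170.] [ 0.698 -0.355  0.016] 0.033
scene sleeve 0.62 [401. 274. 457. 322.] [0.488 0.384 0.041] 0.071
scene sleeve 0.3 [240. 266. 262. 285.] [0.668 0.014 0.028] 0.032
scene base 0.94 [188. 222. 252. 260.] [ 0.628 -0.136  0.012] 0.031
scene base 0.7 [238. 152. 285. 177.] [ 0.289 -0.271  0.012] 0.031
scene stock_bin 0.6 [187. 220. 256. 266.] [ 0.628 -0.135  0.012] 0.031
scene scoop 0.87 [153. 156. 197. 196.] [ 0.542 -0.424  0.017] 0.133
scene mat 0.66 [150. 170. 210. 211.] [ 0.556 -0.392  0.003] 0.006
scene bead0 0.49 [319. 282. 326. 280.] [0.587 0.164 0.043] 0.045
scene bead0 0.38 [307. 269. 317. 272.] [0.58  0.136 0.042] 0.044
scene ring_cone 0.52 [279. 216. 293. 248.] [0.517 0.004 0.029] 0.086
scene trinket_box 0.69 [308. 276. 316. 283.] [0.604 0.148 0.047] 0.053
scene bangle 0.52 [338. 228. 367. 255.] [0.407 0.145 0.014] 0.02
scene gift_box 0.55 [262. 183. 286. 206.] [ 0.399 -0.132  0.029] 0.034
scene pin_jar 0.58 [358. 346. 394. 392.] [0.719 0.368 0.065] 0.087
scene trinket_dish 0.71 [131. 209. 164. 235.] [ 0.689 -0.362  0.015] 0.03
```

Run:
```python
import cv2,numpy as np
a=cv2.imread("pics/top0.png")[110:330,110:430]
cv2.imwrite("pics/top0c.png",cv2.resize(a,None,fx=2.5,fy=2.5,interpolation=cv2.INTER_CUBIC))
```

```text
(no output)
```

View pics/top0c.png

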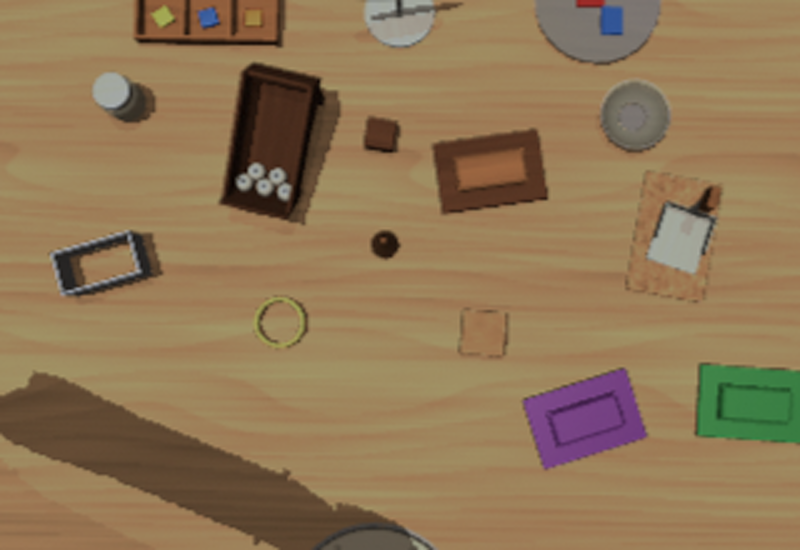

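View pics/scene0.png

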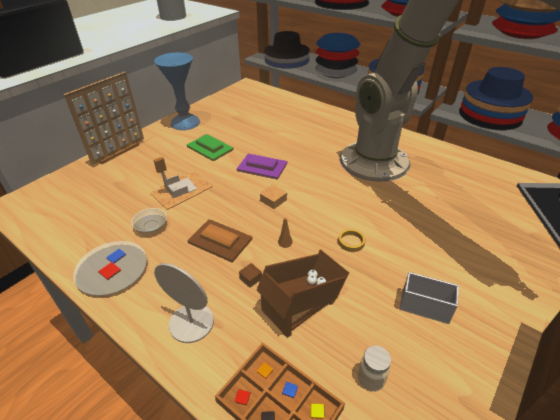

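The top crop shows three base-like things: brown wood at full-image (306,178), purple at (344,277) and green at (410,271). The brown one is the base, since it is a dark wooden plate with a raised block. The sleeve is at (151,215), the bin at (219,166) with its beads at the low end, and the scoop at (382,205) with its lip towards the robot and its grip at about (393,189). The scene view agrees.

```bash
cat >> h.py <<'E'
def rect(P):
    c,(a,b),t=cv2.minAreaRect((P[:,:2]*1000).astype(np.float32))
    if a>b: a,b,t=b,a,t+90   # t: direction of short side, deg
    t=(t+90)%180-90
    return np.round([c[0]/1000,c[1]/1000],4),round(a,1),round(b,1),round(t,1)
def sel(w,x0,x1,y0,y1,z0,z1):
    m=(w[...,0]>x0)&(w[...,0]<x1)&(w[...,1]>y0)&(w[...,1]<y1)&(w[...,2]>z0)&(w[...,2]<z1)
    return w[m]
E
python3 - <<'E'
from h import *
for n in("top","scene"):
    p=shot(n); w=cloud(p)
    print(n,"table",np.nanmedian(sel(w,.4,.5,-.1,.1,-.02,.02)[:,2]))
    for nm,b in dict(sleeve=(.40,.56,.28,.48,.055,.09),spig=(.53,.7,-.24,-.06,.022,.05),plate=(.53,.7,-.25,-.06,.009,.05),bin=(.5,.8,.05,.25,.03,.2),
       grip=(.45,.7,-.5,-.32,.08,.16),scoop=(.43,.7,-.5,-.32,.012,.08),cone=(.45,.6,-.05,.06,.02,.2),tbox=(.6,.75,-.04,.06,.02,.1)).items():
        P=sel(w,*b); print(n,nm,len(P),rect(P),np.percentile(P[:,2],[50,98]).round(4))
    m=(p["frame"].min(-1)>150); P=sel(np.where(m[...,None],w,np.nan),.55,.68,.08,.22,.02,.1); print("beads",len(P),P.mean(0),P.min(0),P.max(0))
E
```

```text
top table -0.00015437392372641314
top sleeve 184 (array([0.4738, 0.38  ]), 61.1, 110.7, 17.2) [0.0675 0.0744]
top spig 382 (array([ 0.6137, -0.1514]), 48.2, 97.6, 9.2) [0.0295 0.0364]
top plate 1061 (array([ 0.62  , -0.1651]), 138.2, 184.8, 12.5) [0.0151 0.0345]
top bin 1753 (array([0.6682, 0.1536]), 154.2, 272.6, -81.6) [0.0653 0.1335]
top grip 69 (array([ 0.5667, -0.4312]), 14.7, 29.0, 72.1) [0.1302 0.1407]
top scoop 303 (array([ 0.5844, -0.3971]), 115.3, 257.7, -77.4) [0.0203 0.0537]
top cone 63 (array([ 0.5074, -0.0037]), 28.8, 29.3, -55.6) [0.0465 0.0922]
top tbox 147 (array([0.6616, 0.0037]), 42.0, 42.5, 81.4) [0.0294 0.035 ]
beads 32 [0.58920982 0.15586964 0.04522246] [0.5698409  0.1295201  0.03587087] [0.60929204 0.19161548 0.05739722]
scene table -0.0006521001883418318
scene sleeve 686 (array([0.4751, 0.3823]), 65.1, 109.7, 16.7) [0.0658 0.0719]
scene spig 480 (array([ 0.6153, -0.148 ]), 49.9, 100.2, 9.6) [0.0283 0.0314]
scene plate 1335 (array([ 0.6156, -0.1475]), 101.6, 150.4, 8.6) [0.0125 0.0309]
scene bin 4182 (array([0.67  , 0.1543]), 153.7, 271.3, -82.7) [0.0766 0.1334]
scene grip 159 (array([ 0.5696, -0.4277]), 19.3, 30.0, 63.1) [0.1149 0.1342]
scene scoop 439 (array([ 0.5934, -0.3952]), 90.5, 207.4, -67.6) [0.0223 0.0684]
scene cone 169 (array([0.5145, 0.0021]), 21.2, 27.2, 37.9) [0.0444 0.0886]
scene tbox 267 (array([0.663 , 0.0065]), 43.6, 43.6, 81.3) [0.0288 0.0314]
beads 112 [0.59108566 0.14913228 0.04443721] [0.57145213 0.12663426 0.03715218] [0.60762156 0.1708164  0.0519828 ]
```

```bash
cat >> h.py <<'E'
from scipy.linalg import logm,expm
def Rt(yaw,tilt=0):
    """tool y at 'yaw' deg (world), pointing down; tilt deg: then rotated about tool y"""
    y=np.deg2rad(yaw); ty=np.array([np.cos(y),np.sin(y),0]); tz=np.array([0,0,-1.])
    return np.stack([np.cross(ty,tz),ty,tz],1)@Ro.from_euler('y',tilt,degrees=True).as_matrix()
def M(R,p): T=np.eye(4); T[:3,:3]=R; T[:3,3]=p; return T
def go(R,p,T0=None,n=None):
    """identical rows (screw motion) from T0 (default measured) to pose"""
    if T0 is None:
        s=bot.state(); T0=M(Ro.from_rotvec(s["ee_rot"]).as_matrix(),s["ee_pos"])
    D=np.linalg.inv(T0)@M(R,p)
    ang=np.rad2deg(Ro.from_matrix(D[:3,:3]).magnitude()); L=np.linalg.norm(D[:3,3])
    n=n or int(max(np.ceil(ang/9),np.ceil(L/.04),1))
    S=expm(logm(D).real/n)
    print(n,"rows pos",(S[:3,3]/.15).round(3).tolist(),"turn",(np.rad2deg(Ro.from_matrix(S[:3,:3]).as_rotvec())/30).round(3).tolist())
    return M(R,p)
E
python3 - <<'E'
from h import *
go(Rt(17),[.4745,.381,.2])
E
```

```text
8 rows pos [-0.243, 0.02, -0.003] turn [-0.0, -0.0, 0.201]
```

Request:
arm_command(targets=[{"delta_pos": [-0.243, 0.02, -0.003], "turn": [0, 0, 0.201]}, {"delta_pos": [-0.243, 0.02, -0.003], "turn": [0, 0, 0.201]}, {"delta_pos": [-0.243, 0.02, -0.003], "turn": [0, 0, 0.201]}, {"delta_pos": [-0.243, 0.02, -0.003], "turn": [0, 0, 0.201]}, {"delta_pos": [-0.243, 0.02, -0.003], "turn": [0, 0, 0.201]}, {"delta_pos": [-0.243, 0.02, -0.003], "turn": [0, 0, 0.201]}, {"delta_pos": [-0.243, 0.02, -0.003], "turn": [0, 0, 0.201]}, {"delta_pos": [-0.243, 0.02, -0.003], "turn": [0, 0, 0.201]}, {"delta_pos": [0, 0, 0], "turn": [0, 0, 0]}, {"delta_pos": [0, 0, 0], "turn": [0, 0, 0]}])

```text
time: 2.65
ee_pos: [0.4747, 0.3818, 0.1995]
ee_rot: [-1.865, -2.527, -0.0]
force: [0.6, 0.9, -0.1]
gripper_width: 0.0857
finger_force: 0.0
```

Run:
```python
from h import *
p=shot("wrist"); save(p,"w1.png"); w=cloud(p); s=p["st"]; print(s["time"],s["ee_pos"],s["force"],s["torque"])
P=sel(w,.38,.57,.28,.48,.055,.09); print(rect(P),np.percentile(P[:,2],[50,98]))
print(p["hand_eye"].round(3).tolist())
go(Rt(17),[.4745,.381,.2])
```

```text
2.65 [0.47473515 0.38181243 0.1995364 ] [ 0.56441684  0.85737209 -0.0993344 ] [ 0.05873716  0.08063608 -0.00279561]
(array([0.4739, 0.3801]), 60.0, 110.1, 17.0) [0.06926043 0.0710267 ]
[[-0.0, -0.946, -0.323, 0.083], [1.0, -0.001, 0.001, -0.001], [-0.001, -0.323, 0.946, -0.178], [0.0, 0.0, 0.0, 1.0]]
1 rows pos [-0.009, -0.001, -0.004] turn [-0.001, -0.001, 0.007]
```

View pics/w1.png

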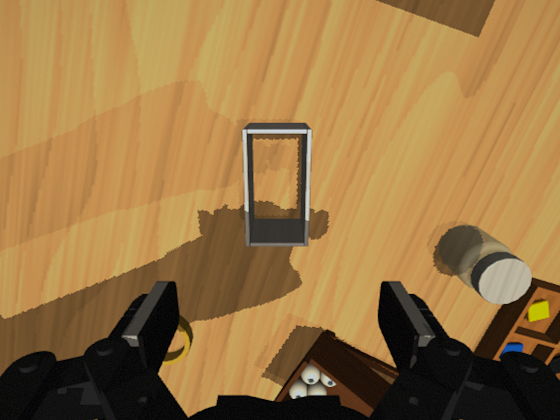

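The wrist view shows the sleeve at (278,185), lined up between the open fingers and clear of the jar at (500,275). It measures 60 x 110 mm with yaw 17.0° and its top at 70 mm.

Run:
```python
from h import *
go(Rt(17),[.474,.3802,.036],n=5)
T=M(Rt(17),[.474,.3802,.036])
T=go(Rt(17),[.474,.3802,.17],T,n=4)
go(Rt(9.4),[.6145,-.1495,.17],T)
```

```text
5 rows pos [-0.003, -0.001, 0.218] turn [-0.0, -0.0, 0.001]
4 rows pos [0.0, 0.0, -0.223] turn [0.0, 0.0, 0.0]
14 rows pos [-0.261, 0.006, 0.0] turn [0.0, 0.0, 0.018]
```

Request:
arm_command(targets=[{"delta_pos": [-0.003, -0.001, 0.218], "turn": [0, 0, 0.001]}, {"delta_pos": [-0.003, -0.001, 0.218], "turn": [0, 0, 0.001]}, {"delta_pos": [-0.003, -0.001, 0.218], "turn": [0, 0, 0.001]}, {"delta_pos": [-0.003, -0.001, 0.218], "turn": [0, 0, 0.001]}, {"delta_pos": [-0.003, -0.001, 0.218], "turn": [0, 0, 0.001]}, {"delta_pos": [0, 0, 0], "turn": [0, 0, 0]}])

```text
time: 3.45
ee_pos: [0.4723, 0.3787, 0.0332]
ee_rot: [-1.866, -2.525, 0.009]
force: [-1.1, 0.6, -0.8]
gripper_width: 0.0855
finger_force: 0.0
```

Request:
arm_command(targets=[{"delta_pos": [0, 0, 0], "turn": [0, 0, 0]}, {"delta_pos": [0, 0, 0], "turn": [0, 0, 0]}, {"delta_pos": [0, 0, 0], "turn": [0, 0, 0]}, {"delta_pos": [0, 0, 0], "turn": [0, 0, 0]}, {"delta_pos": [0, 0, 0], "turn": [0, 0, 0]}, {"delta_pos": [0, 0, 0], "turn": [0, 0, 0]}], grip=1, grip_force=50)

```text
time: 4.2
ee_pos: [0.475, 0.3788, 0.036]
ee_rot: [-1.87, -2.524, 0.0]
force: [-0.2, 0.3, -0.4]
gripper_width: -0.0003
finger_force: 0.0
```

Run:
```python
from h import *
p=shot("wrist"); q=shot("scene")
im=np.vstack([cv2.resize(p["frame"],(400,300)),cv2.resize(q["frame"][230:380,340:540],(400,300))]); cv2.imwrite("pics/c2.png",im[:,:,::-1])
w=cloud(q); P=sel(w,.38,.57,.28,.5,.055,.075); print(rect(P))
```

```text
(array([0.475 , 0.3828]), 63.1, 110.5, 16.9)
```

View pics/c2.png

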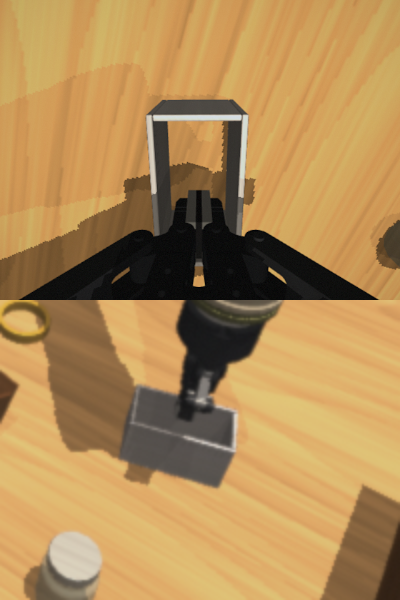

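Run:
```python
from h import *
p=shot("wrist"); z=p["range_z"]; print("wrist depth col 280:",[(v,round(float(z[v,280]),3)) for v in range(150,340,10)])
w=cloud(p); print([w[v,280].round(3).tolist() for v in (265,268,272,280,300)])
q=shot("scene"); w=cloud(q); print(p["st"]["ee_pos"])
P=sel(w,.44,.51,.345,.42,.03,.2)
for k in np.arange(.03,.2,.01):
    Q=P[(P[:,2]>=k)&(P[:,2]<k+.01)]
    if len(Q): print(round(k,2),len(Q),Q.min(0).round(3),Q.max(0).round(3))
```

```text
wrist depth col 280: [(150, 0.171), (160, 0.146), (170, 0.216), (180, 0.219), (190, 0.221), (200, 0.225), (210, 0.226), (220, 0.228), (230, 0.229), (240, 0.234), (250, 0.235), (260, 0.238), (270, 0.151), (280, 0.143), (290, 0.137), (300, 0.129), (310, 0.123), (320, 0.124), (330, 0.125)]
[[0.484, 0.353, -0.0], [0.472, 0.389, 0.077], [0.472, 0.389, 0.081], [0.472, 0.389, 0.087], [0.472, 0.39, 0.102]]
[0.47505531 0.37877452 0.0359355 ]
0.03 141 [0.44  0.345 0.03 ] [0.51 0.42 0.04]
0.04 125 [0.44  0.345 0.04 ] [0.51  0.419 0.05 ]
0.05 126 [0.44  0.345 0.05 ] [0.51 0.42 0.06]
0.06 130 [0.441 0.346 0.06 ] [0.51  0.419 0.07 ]
0.07 45 [0.451 0.346 0.07 ] [0.51 0.42 0.08]
0.08 34 [0.474 0.369 0.08 ] [0.49  0.393 0.09 ]
0.09 27 [0.473 0.369 0.09 ] [0.491 0.391 0.099]
0.1 3 [0.48  0.37  0.101] [0.49  0.383 0.103]
0.11 9 [0.475 0.371 0.115] [0.505 0.394 0.12 ]
0.12 17 [0.48  0.372 0.121] [0.51  0.403 0.13 ]
0.13 33 [0.469 0.361 0.131] [0.509 0.4   0.14 ]
0.14 32 [0.465 0.36  0.14 ] [0.499 0.402 0.15 ]
0.15 19 [0.467 0.36  0.151] [0.503 0.402 0.16 ]
0.16 31 [0.473 0.36  0.16 ] [0.509 0.403 0.169]
0.17 49 [0.485 0.364 0.171] [0.51  0.404 0.18 ]
0.18 21 [0.485 0.368 0.18 ] [0.51  0.402 0.19 ]
0.19 18 [0.506 0.379 0.192] [0.51 0.4  0.2 ]
```

The shut fingers closed above the rim at (200,195), and the sleeve was not touched. The wrist and scene depths both put the real fingertips about 41 mm behind the reported TCP. I'll open, go down in steps and check again.

Request:
arm_command(targets=[{"delta_pos": [0, 0, -0.1], "turn": [0, 0, 0]}, {"delta_pos": [0, 0, 0], "turn": [0, 0, 0]}, {"delta_pos": [0, 0, 0], "turn": [0, 0, 0]}, {"delta_pos": [0, 0, 0], "turn": [0, 0, 0]}, {"delta_pos": [0, 0, 0], "turn": [0, 0, 0]}], grip=0)

```text
time: 5.03
ee_pos: [0.4749, 0.3787, 0.0507]
ee_rot: [-1.87, -2.524, 0.001]
force: [-0.4, -0.4, -1.0]
gripper_width: 0.0852
finger_force: 0.0
```

Request:
arm_command(targets=[{"delta_pos": [0, 0, 0.1], "turn": [0, 0, 0]}, {"delta_pos": [0, 0, 0.1], "turn": [0, 0, 0]}, {"delta_pos": [0, 0, 0.1], "turn": [0, 0, 0]}, {"delta_pos": [0, 0, 0], "turn": [0, 0, 0]}, {"delta_pos": [0, 0, 0], "turn": [0, 0, 0]}])

```text
time: 5.65
ee_pos: [0.4752, 0.3789, 0.006]
ee_rot: [1.87, 2.524, -0.0]
force: [0.8, 0.1, -0.1]
gripper_width: 0.0852
finger_force: 0.0
```

Run:
```python
from h import *
p=shot("wrist"); s=p["st"]; w=cloud(p); print(s["ee_pos"],s["force"],s["gripper_width"])
R=Ro.from_rotvec(s["ee_rot"]).as_matrix(); L=(w-s["ee_pos"])@R
m=(np.abs(L[...,0])<.025)&(np.abs(L[...,1])>.04)&(np.abs(L[...,1])<.06)
for k in np.arange(.0,.12,.01):
    q=m&(w[...,2]>=k)&(w[...,2]<k+.01); print(round(k,2),q.sum(),L[q].mean(0).round(3) if q.any() else "")
```

```text
[0.47522668 0.37886282 0.00603646] [ 0.76412012  0.08351242 -0.13672336] 0.0852255116125214
0.0 1211 [0.001 0.013 0.006]
0.01 0 
0.02 0 
0.03 0 
0.04 0 
0.05 442 [ 0.001 -0.001 -0.052]
0.06 1586 [ 0.004 -0.    -0.059]
0.07 2033 [ 0.005 -0.001 -0.069]
0.08 2254 [ 0.005 -0.    -0.079]
0.09 1988 [ 0.009  0.    -0.089]
0.1 6164 [ 0.006  0.001 -0.1  ]
0.11 963 [ 0.012  0.004 -0.108]
```

Request:
arm_command(targets=[{"delta_pos": [0, 0, 0.107], "turn": [0, 0, 0]}, {"delta_pos": [0, 0, 0], "turn": [0, 0, 0]}])

```text
time: 5.95
ee_pos: [0.474, 0.3781, -0.0117]
ee_rot: [-1.87, -2.524, 0.004]
force: [-1.1, 0.4, -0.7]
gripper_width: 0.0853
finger_force: 0.0
```

Request:
arm_command(targets=[{"delta_pos": [0, 0, 0], "turn": [0, 0, 0]}, {"delta_pos": [0, 0, 0], "turn": [0, 0, 0]}, {"delta_pos": [0, 0, 0], "turn": [0, 0, 0]}, {"delta_pos": [0, 0, 0], "turn": [0, 0, 0]}], grip=1, grip_force=50)

```text
time: 6.45
ee_pos: [0.4753, 0.3789, -0.0097]
ee_rot: [1.87, 2.524, 0.001]
force: [0.5, 0.2, 1.5]
gripper_width: 0.0592
finger_force: 54.6
```

Run:
```python
from h import *
T=M(Rt(17),[.4753,.3789,.155])
go(Rt(9.4),[.6148,-.151,.155],T,n=14)
```

```text
14 rows pos [-0.261, 0.006, 0.0] turn [0.0, 0.0, 0.018]
```

Request:
arm_command(targets=[{"delta_pos": [0, 0, -0.275], "turn": [0, 0, 0]}, {"delta_pos": [0, 0, -0.275], "turn": [0, 0, 0]}, {"delta_pos": [0, 0, -0.275], "turn": [0, 0, 0]}, {"delta_pos": [0, 0, -0.275], "turn": [0, 0, 0]}, {"delta_pos": [0, 0, 0], "turn": [0, 0, 0]}])

```text
time: 7.08
ee_pos: [0.4768, 0.3801, 0.1588]
ee_rot: [1.87, 2.523, 0.01]
force: [-0.4, -0.2, -2.4]
gripper_width: 0.0594
finger_force: 55.2
```

Request:
arm_command(targets=[{"delta_pos": [-0.261, 0.006, 0], "turn": [0, 0, 0.018]}, {"delta_pos": [-0.261, 0.006, 0], "turn": [0, 0, 0.018]}, {"delta_pos": [-0.261, 0.006, 0], "turn": [0, 0, 0.018]}, {"delta_pos": [-0.261, 0.006, 0], "turn": [0, 0, 0.018]}, {"delta_pos": [-0.261, 0.006, 0], "turn": [0, 0, 0.018]}, {"delta_pos": [-0.261, 0.006, 0], "turn": [0, 0, 0.018]}, {"delta_pos": [-0.261, 0.006, 0], "turn": [0, 0, 0.018]}, {"delta_pos": [-0.261, 0.006, 0], "turn": [0, 0, 0.018]}, {"delta_pos": [-0.261, 0.006, 0], "turn": [0, 0, 0.018]}, {"delta_pos": [-0.261, 0.006, 0], "turn": [0, 0, 0.018]}, {"delta_pos": [-0.261, 0.006, 0], "turn": [0, 0, 0.018]}, {"delta_pos": [-0.261, 0.006, 0], "turn": [0, 0, 0.018]}, {"delta_pos": [-0.261, 0.006, 0], "turn": [0, 0, 0.018]}, {"delta_pos": [-0.261, 0.006, 0], "turn": [0, 0, 0.018]}, {"delta_pos": [0, 0, 0], "turn": [0, 0, 0]}, {"delta_pos": [0, 0, 0], "turn": [0, 0, 0]}])

```text
time: 9.07
ee_pos: [0.6138, -0.1503, 0.1536]
ee_rot: [-2.031, -2.394, 0.001]
force: [-0.3, 0.4, -2.5]
gripper_width: 0.0593
finger_force: 55.2
```

Run:
```python
from h import *
p=shot("wrist"); save(p,"w3.png"); s=p["st"]; w=cloud(p); print(s["time"],s["ee_pos"],s["gripper_width"])
for b in((.5,.75,-.28,-.03,.022,.04),(.5,.75,-.28,-.03,.007,.04),(.5,.75,-.28,-.03,.21,.26)):
    P=sel(w,*b); print(len(P),rect(P) if len(P)>3 else"")
q=shot("scene"); ws=cloud(q)
P=sel(ws,.5,.75,-.28,-.03,.13,.25); 
for k in np.arange(.13,.25,.01):
    Q=P[(P[:,2]>=k)&(P[:,2]<k+.01)]; print(round(k,2),len(Q),rect(Q) if len(Q)>3 else "")
```

```text
9.075 [ 0.61384696 -0.15028533  0.1535692 ] 0.05926774443608823
2953 (array([ 0.6145, -0.1515]), 48.0, 98.1, 8.7)
11132 (array([ 0.6145, -0.1518]), 100.1, 150.2, 8.9)
34096 (array([ 0.614, -0.143]), 110.5, 112.2, 57.5)
0.13 0 
0.14 0 
0.15 0 
0.16 105 (array([ 0.6356, -0.1305]), 51.2, 122.8, 36.8)
0.17 157 (array([ 0.6341, -0.1296]), 53.0, 122.7, 38.8)
0.18 199 (array([ 0.6153, -0.1443]), 61.4, 110.6, 10.6)
0.19 203 (array([ 0.6196, -0.1428]), 69.8, 109.7, 10.0)
0.2 220 (array([ 0.6213, -0.1429]), 73.0, 110.6, 9.9)
0.21 225 (array([ 0.6215, -0.1436]), 73.2, 111.9, 10.2)
0.22 215 (array([ 0.6141, -0.1441]), 88.4, 110.8, 7.0)
0.23 157 (array([ 0.6177, -0.1334]), 97.9, 97.9, 73.6)
0.24 122 (array([ 0.6144, -0.1449]), 26.0, 124.2, -81.9)
```

View pics/w3.png

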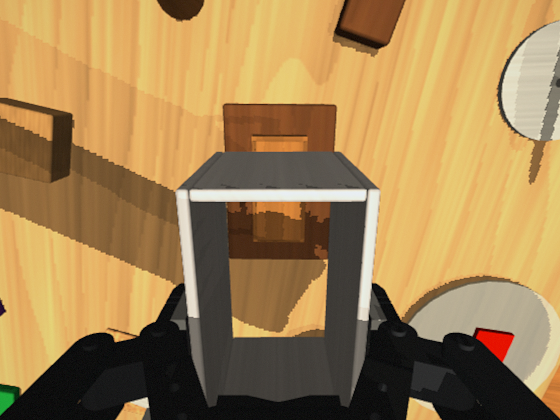

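The wrist view shows the gripped sleeve at (280,260), with the base's block visible through and beyond it at (280,185). Next I'll measure the sleeve's offset in the hand.

Run:
```python
from h import *
p=shot("wrist"); s=p["st"]; w=cloud(p); R=Ro.from_rotvec(s["ee_rot"]).as_matrix(); L=(w-s["ee_pos"])@R
print("yaw",np.rad2deg(np.arctan2(R[1,1],R[0,1])),s["ee_pos"])
m=(p["frame"].min(-1)>140)&(np.abs(L[...,0])<.08)&(np.abs(L[...,1])<.04)&(L[...,2]<-.05)
P=L[m]; print(len(P),np.percentile(P,[1,50,99],axis=0).round(4).tolist())
F=P[P[:,0]>.045]; print("front",len(F),np.percentile(F,[2,98],axis=0).round(4).tolist())
bc=(np.array([.6145,-.1515,0])-s["ee_pos"])@R; print("base in tool",bc)
```

```text
yaw 9.49205309060839 [ 0.61428084 -0.1491769   0.1541363 ]
5143 [[0.0136, -0.0302, -0.0807], [0.0521, 0.0009, -0.0793], [0.0566, 0.029, -0.0778]]
front 3102 [[0.046, -0.0297, -0.0806], [0.0565, 0.0286, -0.078]]
base in tool [-2.51725705e-03 -7.54641834e-06  1.54133403e-01]
```

Request:
arm_command(targets=[{"delta_pos": [-0.029, 0.003, 0], "turn": [0, 0, 0.016]}, {"delta_pos": [0, 0, 0.205], "turn": [0, 0, 0]}, {"delta_pos": [0, 0, 0.205], "turn": [0, 0, 0]}, {"delta_pos": [0, 0, 0.205], "turn": [0, 0, 0]}, {"delta_pos": [0, 0, 0.205], "turn": [0, 0, 0]}, {"delta_pos": [0, 0, 0], "turn": [0, 0, 0]}, {"delta_pos": [0, 0, 0], "turn": [0, 0, 0]}, {"delta_pos": [0, 0, 0], "turn": [0, 0, 0]}])

```text
time: 10.22
ee_pos: [0.6168, -0.1556, 0.0338]
ee_rot: [2.041, 2.385, 0.002]
force: [0.1, 0.1, -1.4]
gripper_width: 0.0598
finger_force: 55.0
```

Run:
```python
from h import *
p=shot("wrist"); s=p["st"]; w=cloud(p); R=Ro.from_rotvec(s["ee_rot"]).as_matrix(); L=(w-s["ee_pos"])@R
print("yaw",np.rad2deg(np.arctan2(R[1,1],R[0,1])),s["ee_pos"],s["force"])
m=(p["frame"].min(-1)>140)&(np.abs(L[...,0])<.08)&(np.abs(L[...,1])<.04)&(L[...,2]<-.05)
P=L[m]; print(len(P),np.percentile(P,[1,50,99],axis=0).round(4).tolist())
print("base in tool",(np.array([.6145,-.1515,0])-s["ee_pos"])@R)
Q=sel(w,.5,.75,-.28,-.03,.008,.018); LQ=(Q-s["ee_pos"])@R; print("plate", np.percentile(LQ,[.5,99.5],axis=0).round(4).tolist())
```

```text
yaw 8.88866518973941 [ 0.61681508 -0.15558156  0.03382688] [ 0.11650579  0.07256856 -1.36334153]
5288 [[0.0132, -0.0303, -0.0807], [0.0518, 0.0001, -0.0793], [0.0566, 0.029, -0.0778]]
base in tool [ 0.004422   -0.00174828  0.03381813]
plate [[-0.0697, -0.0512, 0.0182], [0.0791, 0.047, 0.024]]
```

Request:
arm_command(targets=[{"delta_pos": [0.019, -0.01, 0], "turn": [0, 0, 0]}, {"delta_pos": [0, 0, 0], "turn": [0, 0, 0]}, {"delta_pos": [0, 0, 0], "turn": [0, 0, 0]}])

```text
time: 10.65
ee_pos: [0.6137, -0.1525, 0.032]
ee_rot: [2.042, 2.387, 0.0]
force: [0.7, 0.4, -2.6]
gripper_width: 0.0596
finger_force: 55.0
```

Request:
arm_command(targets=[{"delta_pos": [0, 0, 0.05], "turn": [0, 0, 0]}, {"delta_pos": [0, 0, 0.03], "turn": [0, 0, 0]}, {"delta_pos": [0, 0, 0], "turn": [0, 0, 0]}])

```text
time: 11.02
ee_pos: [0.613, -0.1526, 0.019]
ee_rot: [-2.042, -2.386, 0.001]
force: [-0.2, -0.0, -2.1]
gripper_width: 0.0595
finger_force: 55.0
```

Request:
arm_command(targets=[{"delta_pos": [0, 0.007, 0.03], "turn": [0, 0, 0]}, {"delta_pos": [0, 0, 0.03], "turn": [0, 0, 0]}, {"delta_pos": [0, 0, 0], "turn": [0, 0, 0]}, {"delta_pos": [0, 0, 0], "turn": [0, 0, 0]}])

```text
time: 11.52
ee_pos: [0.6147, -0.1525, 0.011]
ee_rot: [-2.043, -2.387, 0.0]
force: [0.2, -0.2, -2.1]
gripper_width: 0.0593
finger_force: 55.0
```

Request:
arm_command(targets=[{"delta_pos": [0, 0, 0.03], "turn": [0, 0, 0]}, {"delta_pos": [0, 0, 0.02], "turn": [0, 0, 0]}, {"delta_pos": [0, 0, 0.01], "turn": [0, 0, 0]}, {"delta_pos": [0, 0, 0], "turn": [0, 0, 0]}])

```text
time: 12.02
ee_pos: [0.6148, -0.1525, 0.0023]
ee_rot: [2.043, 2.387, 0.0]
force: [-1.7, 0.5, 1.8]
gripper_width: 0.0595
finger_force: 55.5
```

Request:
arm_command(targets=[{"delta_pos": [0, 0, 0.01], "turn": [0, 0, 0]}, {"delta_pos": [0, 0, 0], "turn": [0, 0, 0]}])

```text
time: 12.28
ee_pos: [0.6149, -0.1525, 0.0022]
ee_rot: [2.042, 2.387, 0.001]
force: [-6.4, 3.2, 15.5]
gripper_width: 0.0594
finger_force: 56.8
```

Request:
arm_command(targets=[{"delta_pos": [0, 0, 0], "turn": [0, 0, 0]}, {"delta_pos": [0, 0, 0], "turn": [0, 0, 0]}, {"delta_pos": [0, 0, 0], "turn": [0, 0, 0]}, {"delta_pos": [0, 0, 0], "turn": [0, 0, 0]}], grip=0)

```text
time: 12.78
ee_pos: [0.6147, -0.1525, 0.0003]
ee_rot: [-2.043, -2.387, 0.0]
force: [0.5, 0.3, -0.1]
gripper_width: 0.0855
finger_force: 0.0
```

Run:
```python
from h import *
T=M(Rt(9),[.6145,-.1525,.20])
# scoop: grip long axis dir? estimate from wrist later; approx centre from top
w=cloud(shot("top")); P=sel(w,.45,.7,-.5,-.32,.105,.16); print(rect(P),P[:,2].max())
c=rect(P)[0]
go(Rt(72),[.565,-.43,.22],T); go(Rt(-108),[.565,-.43,.22],T)
print(bot.state()["q"])
```

```text
(array([ 0.5672, -0.4308]), 13.8, 30.4, 71.8) 0.14133058102200013
8 rows pos [-0.169, -0.18, -0.017] turn [0.0, 0.0, -0.262]
14 rows pos [-0.131, 0.093, -0.01] turn [0.0, 0.0, 0.279]
[-0.14972915  0.59758938  0.4780963   1.58790779 -0.30630548  1.03157794
  0.57120629]
```

Request:
arm_command(targets=[{"delta_pos": [0, 0, -0.267], "turn": [0, 0, 0]}, {"delta_pos": [0, 0, -0.267], "turn": [0, 0, 0]}, {"delta_pos": [0, 0, -0.267], "turn": [0, 0, 0]}, {"delta_pos": [0, 0, -0.267], "turn": [0, 0, 0]}, {"delta_pos": [0, 0, -0.267], "turn": [0, 0, 0]}, {"delta_pos": [-0.169, -0.18, -0.017], "turn": [0, 0, -0.262]}, {"delta_pos": [-0.169, -0.18, -0.017], "turn": [0, 0, -0.262]}, {"delta_pos": [-0.169, -0.18, -0.017], "turn": [0, 0, -0.262]}, {"delta_pos": [-0.169, -0.18, -0.017], "turn": [0, 0, -0.262]}, {"delta_pos": [-0.169, -0.18, -0.017], "turn": [0, 0, -0.262]}, {"delta_pos": [-0.169, -0.18, -0.017], "turn": [0, 0, -0.262]}, {"delta_pos": [-0.169, -0.18, -0.017], "turn": [0, 0, -0.262]}, {"delta_pos": [-0.169, -0.18, -0.017], "turn": [0, 0, -0.262]}, {"delta_pos": [0, 0, 0], "turn": [0, 0, 0]}, {"delta_pos": [0, 0, 0], "turn": [0, 0, 0]}, {"delta_pos": [0, 0, 0], "turn": [0, 0, 0]}])

```text
time: 14.82
ee_pos: [0.5643, -0.4284, 0.2214]
ee_rot: [0.497, 3.102, 0.001]
force: [-0.1, -0.2, 0.4]
gripper_width: 0.0857
finger_force: 0.0
```

Run:
```python
from h import *
q=shot("scene"); w=cloud(q); P=sel(w,.53,.7,-.25,-.05,.06,.12); print("sleeve",rect(P),np.percentile(P[:,2],[98,100]))
T=cloud(shot("top")); P=sel(T,.53,.7,-.25,-.05,.06,.12); print("sleeve top",rect(P),np.percentile(P[:,2],[90,98]))
p=shot("wrist"); save(p,"w4.png"); s=p["st"]; w=cloud(p); R=Ro.from_rotvec(s["ee_rot"]).as_matrix()
print(s["ee_pos"],"yaw",np.rad2deg(np.arctan2(R[1,1],R[0,1])),s["q"][6])
P=sel(w,.5,.65,-.52,-.34,.12,.16); print("grip",len(P),rect(P),np.percentile(P[:,2],[50,98]))
P=sel(w,.45,.65,-.52,-.34,.003,.012); print("mat/pan",rect(P))
# bin, top view: beads and walls
for t in np.arange(.03,.15,.02):
    P=sel(T,.52,.78,.08,.24,t,t+.02); print(round(t,2),len(P),rect(P),P.min(0).round(3),P.max(0).round(3))
```

```text
sleeve (array([ 0.6149, -0.1476]), 63.4, 112.8, 9.3) [0.08241938 0.08449347]
sleeve top (array([ 0.614 , -0.1504]), 61.3, 110.6, 8.9) [0.08501598 0.0865458 ]
[ 0.56430969 -0.42855609  0.2215906 ] yaw 71.82895714487331 1.9906854548915054
grip 660 (array([ 0.5678, -0.4326]), 13.0, 30.1, 71.7) [0.1343279  0.13608283]
mat/pan (array([ 0.5267, -0.4121]), 109.8, 169.7, 80.5)
0.03 524 (array([0.6412, 0.1463]), 90.5, 170.8, 77.7) [0.548 0.084 0.03 ] [0.715 0.206 0.05 ]
0.05 432 (array([0.6363, 0.1492]), 94.3, 171.8, 77.5) [0.546 0.085 0.05 ] [0.71  0.213 0.07 ]
0.07 421 (array([0.6395, 0.1485]), 95.0, 196.2, 77.5) [0.535 0.084 0.07 ] [0.743 0.215 0.09 ]
0.09 148 (array([0.6602, 0.1427]), 94.8, 147.3, 76.6) [0.578 0.083 0.09 ] [0.741 0.203 0.11 ]
0.11 155 (array([0.6759, 0.1405]), 96.0, 98.1, 78.0) [0.631 0.086 0.11 ] [0.732 0.195 0.13 ]
0.13 57 (array([0.6982, 0.1356]), 38.5, 94.3, -14.9) [0.667 0.088 0.13 ] [0.722 0.183 0.143]
```

View pics/w4.png

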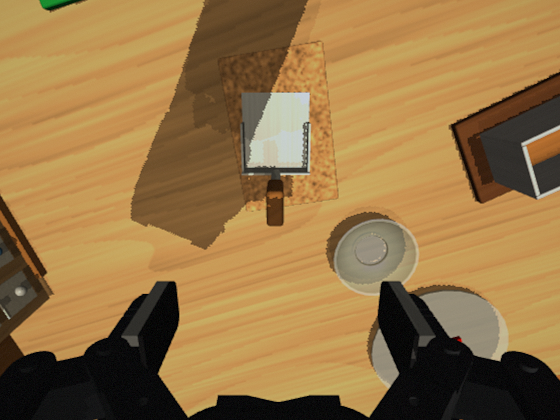

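The wrist view shows the scoop's grip at (275,203) between the fingers' planes, with the pan and cork mat at (277,130). The dish at (372,255) is clear. The sleeve rim reads 82 mm, so it is fully home.

Run:
```python
from h import *
go(Rt(71.7),[.5678,-.4326,.055],n=5)
```

```text
5 rows pos [-0.006, -0.003, 0.222] turn [0.0, 0.0, 0.001]
```

Request:
arm_command(targets=[{"delta_pos": [-0.006, -0.003, 0.222], "turn": [0, 0, 0.001]}, {"delta_pos": [-0.006, -0.003, 0.222], "turn": [0, 0, 0.001]}, {"delta_pos": [-0.006, -0.003, 0.222], "turn": [0, 0, 0.001]}, {"delta_pos": [-0.006, -0.003, 0.222], "turn": [0, 0, 0.001]}, {"delta_pos": [-0.006, -0.003, 0.222], "turn": [0, 0, 0.001]}, {"delta_pos": [0, 0, 0], "turn": [0, 0, 0]}, {"delta_pos": [0, 0, 0], "turn": [0, 0, 0]}])

```text
time: 15.85
ee_pos: [0.5681, -0.4336, 0.0564]
ee_rot: [0.501, 3.1, -0.001]
force: [0.3, 0.1, 0.0]
gripper_width: 0.0857
finger_force: 0.0
```

Request:
arm_command(targets=[{"delta_pos": [0, 0, 0], "turn": [0, 0, 0]}, {"delta_pos": [0, 0, 0], "turn": [0, 0, 0]}, {"delta_pos": [0, 0, 0], "turn": [0, 0, 0]}, {"delta_pos": [0, 0, 0], "turn": [0, 0, 0]}, {"delta_pos": [0, 0, 0], "turn": [0, 0, 0]}, {"delta_pos": [0, 0, 0], "turn": [0, 0, 0]}], grip=1, grip_force=110)

```text
time: 16.6
ee_pos: [0.5676, -0.4333, 0.0549]
ee_rot: [0.501, 3.101, -0.0]
force: [0.3, 0.5, 2.2]
gripper_width: 0.0127
finger_force: 107.0
```

Run:
```python
from h import *
p=shot("wrist"); s=p["st"]; w=cloud(p); R=Ro.from_rotvec(s["ee_rot"]).as_matrix(); L=(w-s["ee_pos"])@R
print(s["time"],s["ee_pos"],np.rad2deg(np.arctan2(R[1,1],R[0,1])))
m=(p["frame"].min(-1)>110)&(w[...,2]<.015)&(np.abs(L[...,1])<.06)&(L[...,0]>0)&(L[...,0]<.14)
c=L[m]; print(len(c),np.percentile(c,[1,50,99],axis=0).round(4).tolist())
# bin in top view: fit inner walls
T=cloud(shot("top")); 
P=sel(T,.52,.78,.07,.25,.03,.2)
a=np.deg2rad(77.5-90); X=np.array([np.cos(a),np.sin(a)]); Y=np.array([-X[1],X[0]])
xx=P[:,:2]@X; yy=P[:,:2]@Y
for k in np.arange(np.floor(xx.min()*100)/100,xx.max(),.01):
    m=(xx>=k)&(xx<k+.01); z=P[m,2]; f=np.abs(yy[m]-np.median(yy))<.03
    print(round(k,3),m.sum(),"y",yy[m].min().round(3),yy[m].max().round(3),"mid z",(np.percentile(z[f],[10,50,90]).round(3) if f.any() else ""),"max",z.max().round(3))
```

```text
16.6 [ 0.56761073 -0.43327747  0.05487646] 71.62737880464289
6600 [[0.0083, -0.005, 0.0465], [0.0486, 0.0199, 0.0481], [0.1087, 0.0586, 0.0554]]
0.49 49 y 0.236 0.329 mid z [0.076 0.08  0.086] max 0.088
0.5 76 y 0.236 0.331 mid z [0.06  0.068 0.077] max 0.081
0.51 75 y 0.237 0.329 mid z [0.036 0.047 0.056] max 0.08
0.52 62 y 0.237 0.331 mid z [0.032 0.036 0.042] max 0.089
0.53 78 y 0.237 0.33 mid z [0.035 0.042 0.046] max 0.088
0.54 85 y 0.236 0.332 mid z [0.038 0.044 0.053] max 0.097
0.55 63 y 0.236 0.331 mid z [0.041 0.048 0.052] max 0.097
0.56 81 y 0.236 0.33 mid z [0.031 0.033 0.044] max 0.104
0.57 92 y 0.236 0.331 mid z [0.033 0.037 0.043] max 0.107
0.58 98 y 0.236 0.33 mid z [0.038 0.041 0.047] max 0.112
0.59 99 y 0.236 0.33 mid z [0.041 0.046 0.051] max 0.118
0.6 100 y 0.236 0.33 mid z [0.046 0.051 0.055] max 0.12
0.61 96 y 0.236 0.331 mid z [0.052 0.055 0.059] max 0.124
0.62 100 y 0.236 0.33 mid z [0.055 0.061 0.066] max 0.132
0.63 97 y 0.236 0.331 mid z [0.061 0.065 0.068] max 0.136
0.64 103 y 0.236 0.33 mid z [0.065 0.069 0.075] max 0.139
0.65 103 y 0.236 0.33 mid z [0.07  0.075 0.08 ] max 0.145
0.66 142 y 0.236 0.33 mid z [0.076 0.081 0.132] max 0.144
0.67 82 y 0.236 0.329 mid z [0.08  0.11  0.124] max 0.127
0.68 50 y 0.237 0.328 mid z [0.087 0.097 0.105] max 0.107
0.69 2 y 0.292 0.318 mid z [0.08 0.08 0.08] max 0.085
```

```bash
cat >> h.py <<'E'
LIP=np.array([.0881,.0007,.0499])
def sc(lip,yaw,phi):
    """tool pose for scoop lip at world point, scoop x at yaw deg, phi deg lip-down"""
    R=Rt(yaw+90,-phi); return R,np.array(lip)-R@LIP
BY=-12.5; BL=np.array([.5777,.1620,.016])
def binp(s,h):
    X=np.array([np.cos(np.deg2rad(BY)),np.sin(np.deg2rad(BY)),0]); Z=np.array([0,0,1]); c,d=np.cos(np.deg2rad(25)),np.sin(np.deg2rad(25))
    return BL+s*(c*X+d*Z)+h*(-d*X+c*Z)
def now(): s=bot.state(); return M(Ro.from_rotvec(s["ee_rot"]).as_matrix(),s["ee_pos"])
def lipnow():
    T=now(); l=T[:3,:3]@LIP+T[:3,3]; d=l-BL; X=np.array([np.cos(np.deg2rad(BY)),np.sin(np.deg2rad(BY)),0]); c,sn=np.cos(np.deg2rad(25)),np.sin(np.deg2rad(25))
    Z=np.array([0,0,1]); Y=np.cross(Z,X)
    xs=-T[:3,0]; return "lip",l.round(4),"s,y,h",round(d@(c*X+sn*Z),4),round(d@Y,4),round(d@(-sn*X+c*Z),4),"yaw",round(np.rad2deg(np.arctan2(xs[1],xs[0])),2),"phi",round(np.rad2deg(np.arcsin(xs[2])),2)
E
python3 - <<'E'
from h import *
print(lipnow())
T=now(); U=T.copy(); U[2,3]+=.2
print(U[:3,3])
R,p=sc(binp(.075,.14),BY,26); print(p)
# intermediate
V=go(*sc(binp(.075,.14),BY,0),U,n=16)
V=go(*sc(binp(.075,.14),BY,28),V,n=4)
V=go(*sc(binp(.068,.012),BY,28),V,n=6)
E
```

```text
('lip', array([ 0.4842, -0.4048,  0.0049]), 's,y,h', np.float64(0.0238), np.float64(-0.5736), np.float64(-0.0233), 'yaw', np.float64(-18.37), 'phi', np.float64(0.03))
[ 0.5676153  -0.43326014  0.25486309]
[0.64209685 0.14700657 0.25804978]
16 rows pos [0.022, 0.242, 0.013] turn [-0.0, 0.0, -0.012]
4 rows pos [0.045, -0.0, -0.069] turn [-0.0, -0.233, -0.0]
6 rows pos [0.015, -0.0, 0.142] turn [-0.0, 0.0, -0.0]
```

Request:
arm_command(targets=[{"delta_pos": [0, 0, -0.1], "turn": [0, 0, 0]}, {"delta_pos": [0, 0, -0.2], "turn": [0, 0, 0]}, {"delta_pos": [0, 0, -0.26], "turn": [0, 0, 0]}, {"delta_pos": [0, 0, -0.26], "turn": [0, 0, 0]}, {"delta_pos": [0, 0, -0.26], "turn": [0, 0, 0]}, {"delta_pos": [0, 0, -0.253], "turn": [0, 0, 0]}, {"delta_pos": [0, 0, 0], "turn": [0, 0, 0]}, {"delta_pos": [0, 0, 0], "turn": [0, 0, 0]}])

```text
time: 17.7
ee_pos: [0.5669, -0.4332, 0.2538]
ee_rot: [-0.502, -3.1, -0.001]
force: [-0.5, -0.1, -2.9]
gripper_width: 0.0129
finger_force: 107.4
```

Request:
arm_command(targets=[{"delta_pos": [0.022, 0.242, 0.013], "turn": [0, 0, -0.012]}, {"delta_pos": [0.022, 0.242, 0.013], "turn": [0, 0, -0.012]}, {"delta_pos": [0.022, 0.242, 0.013], "turn": [0, 0, -0.012]}, {"delta_pos": [0.022, 0.242, 0.013], "turn": [0, 0, -0.012]}, {"delta_pos": [0.022, 0.242, 0.013], "turn": [0, 0, -0.012]}, {"delta_pos": [0.022, 0.242, 0.013], "turn": [0, 0, -0.012]}, {"delta_pos": [0.022, 0.242, 0.013], "turn": [0, 0, -0.012]}, {"delta_pos": [0.022, 0.242, 0.013], "turn": [0, 0, -0.012]}, {"delta_pos": [0.022, 0.242, 0.013], "turn": [0, 0, -0.012]}, {"delta_pos": [0.022, 0.242, 0.013], "turn": [0, 0, -0.012]}, {"delta_pos": [0.022, 0.242, 0.013], "turn": [0, 0, -0.012]}, {"delta_pos": [0.022, 0.242, 0.013], "turn": [0, 0, -0.012]}, {"delta_pos": [0.022, 0.242, 0.013], "turn": [0, 0, -0.012]}, {"delta_pos": [0.022, 0.242, 0.013], "turn": [0, 0, -0.012]}, {"delta_pos": [0.022, 0.242, 0.013], "turn": [0, 0, -0.012]}, {"delta_pos": [0.022, 0.242, 0.013], "turn": [0, 0, -0.012]}, {"delta_pos": [0, 0, 0], "turn": [0, 0, 0]}, {"delta_pos": [0, 0, 0], "turn": [0, 0, 0]}])

```text
time: 19.95
ee_pos: [0.6727, 0.1393, 0.2217]
ee_rot: [-0.345, -3.12, 0.003]
force: [-0.6, -0.9, -1.8]
gripper_width: 0.0131
finger_force: 107.6
```

Run:
```python
from h import *
p=shot("wrist"); s=p["st"]; w=cloud(p); R=Ro.from_rotvec(s["ee_rot"]).as_matrix(); L=(w-s["ee_pos"])@R
print(s["time"],s["ee_pos"],lipnow(),s["gripper_width"])
m=(L[...,2]<.07)&(L[...,2]>.03)&(np.abs(L[...,1])<.05)&(L[...,0]>0)&(L[...,0]<.14)
c=L[m]; print(len(c),np.percentile(c,[.5,50,99.5],axis=0).round(4).tolist())
f=c[(c[:,0]>.06)]; print("pan slope z(x)",np.polyfit(f[:,0],f[:,2],1),"roll",np.polyfit(f[:,1],f[:,2],1))
```

```text
19.95 [0.67274714 0.13931316 0.22166606] ('lip', array([0.5871, 0.1585, 0.1724]), 's,y,h', np.float64(0.0752), np.float64(-0.0014), np.float64(0.1376), 'yaw', np.float64(-12.7), 'phi', np.float64(-0.08)) 0.013062115526406395
15244 [[0.0073, -0.0349, 0.031], [0.0479, 0.0004, 0.048], [0.0871, 0.0353, 0.0498]]
pan slope z(x) [0.00212153 0.04796114] roll [-0.00252376  0.04811878]
```

Request:
arm_command(targets=[{"delta_pos": [0.045, 0.002, -0.069], "turn": [0, -0.233, 0]}, {"delta_pos": [0.045, 0, -0.069], "turn": [0, -0.233, 0]}, {"delta_pos": [0.045, 0, -0.069], "turn": [0, -0.233, 0]}, {"delta_pos": [0.045, 0, -0.069], "turn": [0, -0.233, 0]}, {"delta_pos": [0, 0, 0], "turn": [0, 0, 0]}, {"delta_pos": [0, 0, 0], "turn": [0, 0, 0]}, {"delta_pos": [0, 0, 0], "turn": [0, 0, 0]}])

```text
time: 20.88
ee_pos: [0.6418, 0.1462, 0.2593]
ee_rot: [0.296, 2.639, -0.073]
force: [-0.1, -0.0, -1.3]
gripper_width: 0.0127
finger_force: 107.7
```

Run:
```python
from h import *
print(lipnow())
go(*sc(binp(.07,.012),BY,28),n=6)
p=shot("top"); save(p,"t5.png",(170,110,270,230),4)
```

```text
('lip', array([0.5889, 0.159 , 0.174 ]), 's,y,h', np.float64(0.0772), np.float64(-0.0005), np.float64(0.1383), 'yaw', np.float64(-12.78), 'phi', np.float64(27.97))
6 rows pos [0.015, 0.001, 0.14] turn [-0.001, -0.0, -0.001]
```

View pics/t5.png

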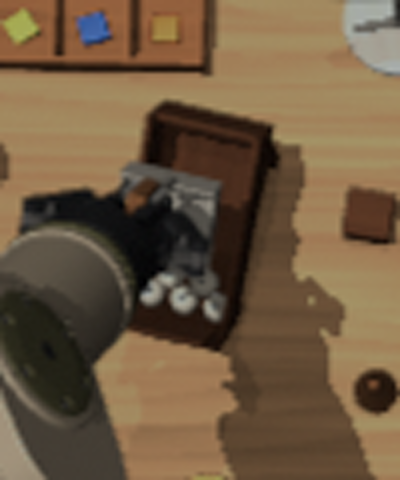

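The top crop shows the scoop tilted over the bin at (170,210), with the beads at (150–215,295). Its leftward shift is parallax from its height.

Request:
arm_command(targets=[{"delta_pos": [0.015, 0.001, 0.14], "turn": [0, 0, 0]}, {"delta_pos": [0.015, 0.001, 0.14], "turn": [0, 0, 0]}, {"delta_pos": [0.015, 0.001, 0.14], "turn": [0, 0, 0]}, {"delta_pos": [0.015, 0.001, 0.14], "turn": [0, 0, 0]}, {"delta_pos": [0.015, 0.001, 0.14], "turn": [0, 0, 0]}, {"delta_pos": [0.015, 0.001, 0.14], "turn": [0, 0, 0]}, {"delta_pos": [0, 0, 0], "turn": [0, 0, 0]}, {"delta_pos": [0, 0, 0], "turn": [0, 0, 0]}, {"delta_pos": [0, 0, 0], "turn": [0, 0, 0]}])

```text
time: 22.05
ee_pos: [0.6874, 0.1385, 0.1425]
ee_rot: [0.292, 2.638, -0.071]
force: [-0.6, 0.3, -2.1]
gripper_width: 0.0128
finger_force: 107.5
```

Run:
```python
from h import *
print(bot.state()["force"],lipnow())
go(*sc(binp(.068,.001),BY,28),n=3)
```

```text
[-0.55244527  0.32416864 -2.06485264] ('lip', array([0.6345, 0.1511, 0.057 ]), 's,y,h', np.float64(0.0698), np.float64(0.0017), np.float64(0.0128), 'yaw', np.float64(-12.65), 'phi', np.float64(28.04))
3 rows pos [0.005, -0.003, 0.026] turn [0.0, 0.0, -0.001]
```

Request:
arm_command(targets=[{"delta_pos": [0.005, -0.003, 0.026], "turn": [0, 0, 0]}, {"delta_pos": [0.005, -0.003, 0.026], "turn": [0, 0, 0]}, {"delta_pos": [0.005, -0.003, 0.026], "turn": [0, 0, 0]}, {"delta_pos": [0, 0, 0], "turn": [0, 0, 0]}, {"delta_pos": [0, 0, 0], "turn": [0, 0, 0]}])

```text
time: 22.68
ee_pos: [0.6899, 0.1361, 0.1297]
ee_rot: [0.292, 2.64, -0.073]
force: [-0.2, -0.3, -2.4]
gripper_width: 0.0127
finger_force: 107.9
```

Run:
```python
from h import *
print(bot.state()["force"],lipnow())
go(*sc(binp(.03,.0),BY,28),n=4)
```

```text
[-0.22134896 -0.28589993 -2.44321984] ('lip', array([0.6369, 0.1486, 0.0443]), 's,y,h', np.float64(0.067), np.float64(-0.0002), np.float64(0.0), 'yaw', np.float64(-12.61), 'phi', np.float64(27.95))
4 rows pos [0.062, 0.0, -0.003] turn [-0.001, -0.0, -0.001]
```

Request:
arm_command(targets=[{"delta_pos": [0, 0, 0.01], "turn": [0, 0, 0]}, {"delta_pos": [0, 0, 0], "turn": [0, 0, 0]}])

```text
time: 22.92
ee_pos: [0.6909, 0.1361, 0.1292]
ee_rot: [0.292, 2.639, -0.072]
force: [-3.1, -0.1, 3.8]
gripper_width: 0.013
finger_force: 108.9
```

Request:
arm_command(targets=[{"delta_pos": [0, 0, 0.006], "turn": [0, 0, 0]}, {"delta_pos": [0, 0, 0], "turn": [0, 0, 0]}])

```text
time: 23.18
ee_pos: [0.6915, 0.136, 0.129]
ee_rot: [0.292, 2.638, -0.072]
force: [-4.4, -1.4, 8.0]
gripper_width: 0.0129
finger_force: 109.5
```

Request:
arm_command(targets=[{"delta_pos": [0.08, 0, -0.005], "turn": [0, 0, 0]}, {"delta_pos": [0.08, 0, -0.0042], "turn": [0, 0, 0]}, {"delta_pos": [0.08, 0, -0.0042], "turn": [0, 0, 0]}, {"delta_pos": [0.08, 0, -0.0042], "turn": [0, 0, 0]}, {"delta_pos": [0, 0, 0], "turn": [0, 0, 0]}])

```text
time: 23.8
ee_pos: [0.6489, 0.1467, 0.1089]
ee_rot: [0.29, 2.638, -0.07]
force: [-2.0, 2.1, 6.3]
gripper_width: 0.0129
finger_force: 108.9
```

Run:
```python
from h import *
print(bot.state()["force"],lipnow())
```

```text
[-1.99310658  2.1023284   6.28539157] ('lip', array([0.5961, 0.1594, 0.0234]), 's,y,h', np.float64(0.0199), np.float64(0.0014), np.float64(-0.0011), 'yaw', np.float64(-12.6), 'phi', np.float64(28.07))
```

Request:
arm_command(targets=[{"delta_pos": [0.04, -0.005, -0.003], "turn": [0, 0, 0]}, {"delta_pos": [0.04, 0, -0.003], "turn": [0, 0, 0]}, {"delta_pos": [0.03, 0, -0.002], "turn": [0, 0, 0]}, {"delta_pos": [0, 0, 0], "turn": [0, 0, 0]}, {"delta_pos": [0, 0, 0], "turn": [0, 0, 0]}])

```text
time: 24.42
ee_pos: [0.6348, 0.149, 0.1026]
ee_rot: [0.291, 2.637, -0.069]
force: [-1.0, 0.1, 6.2]
gripper_width: 0.0129
finger_force: 109.0
```

Run:
```python
from h import *
print(bot.state()["force"],lipnow())
p=shot("wrist"); q=shot("scene"); t=shot("top")
im=np.vstack([cv2.resize(p["frame"],(533,400)),cv2.resize(t["frame"][150:200,190:257],(533,400),interpolation=cv2.INTER_CUBIC)]); cv2.imwrite("pics/c6.png",cv2.resize(im,(400,600))[:,:,::-1])
```

```text
[-1.01249554  0.07956418  6.23234217] ('lip', array([0.5821, 0.1617, 0.017 ]), 's,y,h', np.float64(0.0044), np.float64(0.0007), np.float64(-0.0009), 'yaw', np.float64(-12.65), 'phi', np.float64(28.11))
```

View pics/c6.png

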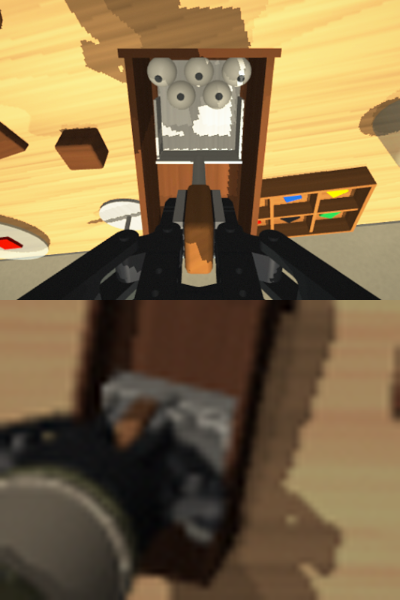

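The wrist view shows all five beads on the pan: three at the lip at (160–237,72) and two behind at (180–220,95). I'll tilt back with the lip following the end wall.

Run:
```python
from h import *
V=now()
for phi in (25,17,9,1,-7,-15):
    ps=np.deg2rad(25-phi)
    V=go(*sc(binp(.0035,.08*np.sin(ps)+.0015),BY,phi),V,n=1 if phi==25 else 2)
V[2,3]+=0
W=V.copy(); W[2,3]+=.12; go(W[:3,:3],W[:3,3],V,n=8)
```

```text
1 rows pos [-0.012, -0.002, 0.016] turn [0.003, 0.104, -0.004]
2 rows pos [-0.02, 0.0, 0.005] turn [0.0, 0.133, 0.0]
2 rows pos [-0.015, 0.0, 0.006] turn [0.0, 0.133, 0.0]
2 rows pos [-0.011, -0.0, 0.009] turn [0.0, 0.133, 0.0]
2 rows pos [-0.007, -0.0, 0.012] turn [0.0, 0.133, -0.0]
2 rows pos [-0.005, 0.0, 0.017] turn [0.0, 0.133, 0.0]
8 rows pos [0.026, 0.0, -0.097] turn [0.0, -0.0, -0.0]
```

Request:
arm_command(targets=[{"delta_pos": [-0.012, 0, 0.016], "turn": [0.003, 0.104, -0.004]}, {"delta_pos": [-0.02, 0, 0.005], "turn": [0, 0.133, 0]}, {"delta_pos": [-0.02, 0, 0.005], "turn": [0, 0.133, 0]}, {"delta_pos": [-0.015, 0, 0.006], "turn": [0, 0.133, 0]}, {"delta_pos": [-0.015, 0, 0.006], "turn": [0, 0.133, 0]}, {"delta_pos": [0, 0, 0], "turn": [0, 0, 0]}])

```text
time: 25.32
ee_pos: [0.6478, 0.1445, 0.1002]
ee_rot: [0.329, 2.969, -0.029]
force: [-3.8, -1.2, 6.2]
gripper_width: 0.0127
finger_force: 108.9
```

Run:
```python
from h import *
print(bot.state()["force"],lipnow())
V=now()
for phi in (1,-7,-15):
    ps=np.deg2rad(25-phi)
    V=go(*sc(binp(.003,.08*np.sin(ps)+.002),BY,phi),V,n=2)
```

```text
[-3.78093805 -1.21308411  6.19010432] ('lip', array([0.5705, 0.1624, 0.0372]), 's,y,h', np.float64(0.0025), np.float64(-0.0011), np.float64(0.0223), 'yaw', np.float64(-12.62), 'phi', np.float64(8.9))
2 rows pos [-0.01, 0.004, 0.002] turn [-0.002, 0.132, -0.002]
2 rows pos [-0.007, -0.0, 0.012] turn [0.0, 0.133, -0.0]
2 rows pos [-0.005, 0.0, 0.017] turn [0.0, 0.133, 0.0]
```

Request:
arm_command(targets=[{"delta_pos": [-0.01, 0.003, -0.004], "turn": [0, 0.133, 0]}, {"delta_pos": [-0.01, 0.003, 0.002], "turn": [0, 0.133, 0]}, {"delta_pos": [-0.007, 0, 0.011], "turn": [0, 0.133, 0]}, {"delta_pos": [-0.007, 0, 0.011], "turn": [0, 0.133, 0]}, {"delta_pos": [-0.005, 0, 0.016], "turn": [0, 0.133, 0]}, {"delta_pos": [-0.005, 0, 0.016], "turn": [0, 0.133, 0]}, {"delta_pos": [0, 0, 0], "turn": [0, 0, 0]}, {"delta_pos": [0, 0, 0], "turn": [0, 0, 0]}, {"delta_pos": [0, 0, 0], "turn": [0, 0, 0]}])

```text
time: 26.45
ee_pos: [0.6524, 0.1452, 0.0929]
ee_rot: [-0.315, -2.865, -0.038]
force: [-0.4, -0.2, -2.9]
gripper_width: 0.0129
finger_force: 107.8
```

Run:
```python
from h import *
print(bot.state()["force"],lipnow())
p=shot("wrist"); save(p,"w7.png",(150,30,430,300),2)
V=now(); W=V.copy(); W[2,3]+=.12; go(W[:3,:3],W[:3,3],V,n=8)
```

```text
[-0.39930178 -0.17094474 -2.92199105] ('lip', array([0.5569, 0.1671, 0.0674]), 's,y,h', np.float64(0.0023), np.float64(0.0004), np.float64(0.0556), 'yaw', np.float64(-12.55), 'phi', np.float64(-14.95))
8 rows pos [0.026, -0.0, -0.097] turn [-0.0, -0.0, 0.0]
```

View pics/w7.png

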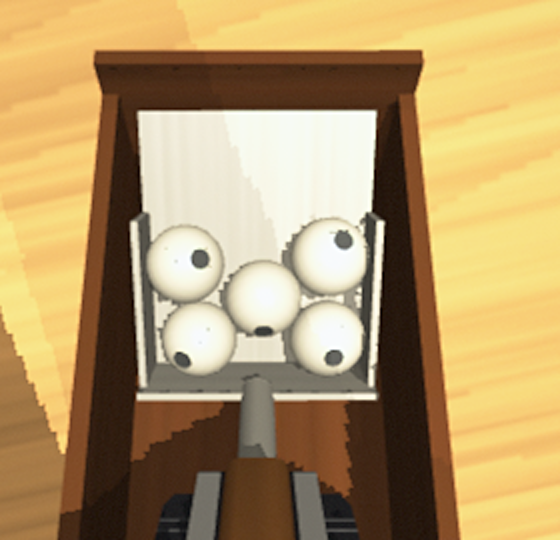

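All five beads sit behind the side walls at (185–330,255–340). Next I'll lift and carry them smoothly.

Run:
```python
from h import *
V=now(); V[2,3]+=.12
A=go(*sc([.632,-.1482,.18],9.1,-15),V,n=16)
B=go(*sc([.632,-.1482,.107],9.1,-13),A,n=3)
print(A[:3,3],B[:3,3])
```

```text
16 rows pos [-0.036, -0.115, -0.006] turn [0.011, 0.0, -0.044]
3 rows pos [-0.036, 0.0, 0.15] turn [-0.0, -0.022, -0.0]
[ 0.72889023 -0.13338962  0.20539774] [ 0.72795607 -0.13353925  0.13580288]
```

Request:
arm_command(targets=[{"delta_pos": [0.013, 0, -0.048], "turn": [0, 0, 0]}, {"delta_pos": [0.026, 0, -0.097], "turn": [0, 0, 0]}, {"delta_pos": [0.026, 0, -0.097], "turn": [0, 0, 0]}, {"delta_pos": [0.026, 0, -0.097], "turn": [0, 0, 0]}, {"delta_pos": [0.026, 0, -0.097], "turn": [0, 0, 0]}, {"delta_pos": [0.026, 0, -0.097], "turn": [0, 0, 0]}, {"delta_pos": [0.026, 0, -0.097], "turn": [0, 0, 0]}, {"delta_pos": [0.026, 0, -0.097], "turn": [0, 0, 0]}, {"delta_pos": [0.013, 0, -0.048], "turn": [0, 0, 0]}, {"delta_pos": [0, 0, 0], "turn": [0, 0, 0]}])

```text
time: 27.75
ee_pos: [0.6529, 0.1449, 0.2132]
ee_rot: [-0.315, -2.863, -0.039]
force: [0.2, 0.2, -2.9]
gripper_width: 0.013
finger_force: 107.8
```

Request:
arm_command(targets=[{"delta_pos": [-0.018, -0.057, -0.003], "turn": [0.005, 0, -0.022]}, {"delta_pos": [-0.036, -0.115, -0.006], "turn": [0.011, 0, -0.044]}, {"delta_pos": [-0.036, -0.115, -0.006], "turn": [0.011, 0, -0.044]}, {"delta_pos": [-0.036, -0.115, -0.006], "turn": [0.011, 0, -0.044]}, {"delta_pos": [-0.036, -0.115, -0.006], "turn": [0.011, 0, -0.044]}, {"delta_pos": [-0.036, -0.115, -0.006], "turn": [0.011, 0, -0.044]}, {"delta_pos": [-0.036, -0.115, -0.006], "turn": [0.011, 0, -0.044]}, {"delta_pos": [-0.036, -0.115, -0.006], "turn": [0.011, 0, -0.044]}, {"delta_pos": [-0.036, -0.115, -0.006], "turn": [0.011, 0, -0.044]}, {"delta_pos": [-0.036, -0.115, -0.006], "turn": [0.011, 0, -0.044]}, {"delta_pos": [-0.036, -0.115, -0.006], "turn": [0.011, 0, -0.044]}, {"delta_pos": [-0.036, -0.115, -0.006], "turn": [0.011, 0, -0.044]}, {"delta_pos": [-0.036, -0.115, -0.006], "turn": [0.011, 0, -0.044]}, {"delta_pos": [-0.036, -0.115, -0.006], "turn": [0.011, 0, -0.044]}, {"delta_pos": [-0.036, -0.115, -0.006], "turn": [0.011, 0, -0.044]}, {"delta_pos": [-0.036, -0.115, -0.006], "turn": [0.011, 0, -0.044]}, {"delta_pos": [-0.018, -0.057, -0.003], "turn": [0.005, 0, -0.022]}, {"delta_pos": [0, 0, 0], "turn": [0, 0, 0]}, {"delta_pos": [0, 0, 0], "turn": [0, 0, 0]}])

```text
time: 30.12
ee_pos: [0.7279, -0.1324, 0.2033]
ee_rot: [0.232, -2.869, 0.023]
force: [-0.3, 0.3, -2.2]
gripper_width: 0.0127
finger_force: 108.2
```

Run:
```python
from h import *
print(bot.state()["force"],lipnow())
p=shot("wrist"); print([(round(d["conf"],2),np.round(d["box"])) for d in bot.recognise("bead0",p)])
V=go(*sc([.632,-.1482,.109],9.1,-13),n=4)
V=go(*sc([.632,-.1482,.090],9.1,3),V,n=4)
V=go(*sc([.632,-.1482,.088],9.1,19),V,n=5)
V=go(*sc([.632,-.1482,.088],9.1,40),V,n=4)
```

```text
[-0.30940675  0.29093396 -2.23223201] ('lip', array([ 0.6309, -0.1473,  0.178 ]), 's,y,h', np.float64(0.1763), np.float64(-0.2904), np.float64(0.0966), 'yaw', np.float64(9.29), 'phi', np.float64(-15.07))
[(0.78, array([227., 143., 267., 183.])), (0.78, array([294., 142., 330., 180.])), (0.76, array([228., 182., 264., 216.])), (0.67, array([292., 180., 333., 216.])), (0.66, array([260., 165., 297., 204.]))]
4 rows pos [-0.027, -0.003, 0.107] turn [0.002, -0.017, 0.002]
4 rows pos [0.021, 0.0, -0.009] turn [0.0, -0.133, 0.0]
5 rows pos [0.02, 0.0, -0.03] turn [0.0, -0.107, 0.0]
4 rows pos [0.033, 0.0, -0.052] turn [0.0, -0.175, 0.0]
```

Request:
arm_command(targets=[{"delta_pos": [-0.027, -0.003, 0.107], "turn": [0.002, -0.017, 0]}, {"delta_pos": [-0.027, -0.003, 0.107], "turn": [0.002, -0.017, 0]}, {"delta_pos": [-0.027, -0.003, 0.107], "turn": [0.002, -0.017, 0]}, {"delta_pos": [-0.027, -0.003, 0.107], "turn": [0.002, -0.017, 0]}, {"delta_pos": [0, 0, 0], "turn": [0, 0, 0]}, {"delta_pos": [0, 0, 0], "turn": [0, 0, 0]}])

```text
time: 30.98
ee_pos: [0.7284, -0.1338, 0.1386]
ee_rot: [0.236, -2.907, 0.026]
force: [0.9, -0.2, -2.7]
gripper_width: 0.0129
finger_force: 108.3
```

Run:
```python
from h import *
print(bot.state()["force"],lipnow())
V=go(*sc([.632,-.1482,.090],9.1,3),n=4)
```

```text
[ 0.85524753 -0.22096983 -2.72598077] ('lip', array([ 0.6325, -0.1488,  0.1097]), 's,y,h', np.float64(0.1491), np.float64(-0.2916), np.float64(0.0339), 'yaw', np.float64(9.3), 'phi', np.float64(-12.95))
4 rows pos [0.021, 0.001, -0.007] turn [0.0, -0.133, 0.002]
```

Request:
arm_command(targets=[{"delta_pos": [0.021, 0.001, -0.007], "turn": [0, -0.133, 0]}, {"delta_pos": [0.021, 0.001, -0.007], "turn": [0, -0.133, 0]}, {"delta_pos": [0.021, 0.001, -0.007], "turn": [0, -0.133, 0]}, {"delta_pos": [0.021, 0.001, -0.007], "turn": [0, -0.133, 0]}, {"delta_pos": [0.02, 0, -0.03], "turn": [0, -0.107, 0]}, {"delta_pos": [0.02, 0, -0.03], "turn": [0, -0.107, 0]}, {"delta_pos": [0.02, 0, -0.03], "turn": [0, -0.107, 0]}, {"delta_pos": [0.02, 0, -0.03], "turn": [0, -0.107, 0]}, {"delta_pos": [0.02, 0, -0.03], "turn": [0, -0.107, 0]}, {"delta_pos": [0, 0, 0], "turn": [0, 0, 0]}, {"delta_pos": [0.033, 0, -0.052], "turn": [0, -0.175, 0]}, {"delta_pos": [0.033, 0, -0.052], "turn": [0, -0.175, 0]}, {"delta_pos": [0.033, 0, -0.052], "turn": [0, -0.175, 0]}, {"delta_pos": [0.033, 0, -0.052], "turn": [0, -0.175, 0]}, {"delta_pos": [0, 0, 0], "turn": [0, 0, 0]}, {"delta_pos": [0, 0, 0], "turn": [0, 0, 0]}])

```text
time: 32.98
ee_pos: [0.6682, -0.1433, 0.1829]
ee_rot: [-0.198, 2.437, 0.073]
force: [0.8, 1.2, -2.1]
gripper_width: 0.0127
finger_force: 108.6
```

Run:
```python
from h import *
print(bot.state()["force"],lipnow())
p=shot("wrist"); save(p,"w8.png"); R=bot.recognise("bead0",p); w=cloud(p)
for d in R:
    b=np.round(d["box"]).astype(int); print(round(d["conf"],2),b,np.nanmedian(w[b[1]:b[3],b[0]:b[2]].reshape(-1,3),0).round(3))
T=now(); U=T.copy(); U[2,3]+=.09; go(U[:3,:3],U[:3,3],T,n=4)
# level high, then over mat, lip for scoop origin at mat centre yaw -18
a=np.deg2rad(-9.5); X=np.array([np.cos(a),np.sin(a)]); lp=np.array([.5267,-.4121])-.04*X
V=go(*sc([*lp,.15],-9.5,0),U,n=12); print(V[:3,3],lp)
V=go(*sc([*lp,.012],-9.5,0),V,n=5)
```

```text
[ 0.80820022  1.23535711 -2.05902928] ('lip', array([ 0.6331, -0.1482,  0.088 ]), 's,y,h', np.float64(0.1403), np.float64(-0.2909), np.float64(0.014), 'yaw', np.float64(9.29), 'phi', np.float64(40.01))
0.68 [253   2 280  10] [ 0.607 -0.161  0.052]
0.63 [292   1 318   9] [ 0.603 -0.139  0.053]
0.6 [191   5 234  30] [ 0.606 -0.19   0.074]
0.6 [326   2 359  11] [ 0.601 -0.116  0.051]
0.43 [229   3 243  10] [ 0.611 -0.179  0.05 ]
0.23 [213  82 341 385] [ 0.652 -0.147  0.132]
4 rows pos [-0.096, 0.0, -0.115] turn [0.0, -0.0, -0.0]
12 rows pos [0.066, -0.156, 0.015] turn [0.018, 0.11, 0.05]
[ 0.5740248  -0.42072919  0.1999    ] [ 0.48724858 -0.4054981 ]
5 rows pos [0.0, 0.0, 0.184] turn [0.0, 0.0, -0.0]
```

View pics/w8.png

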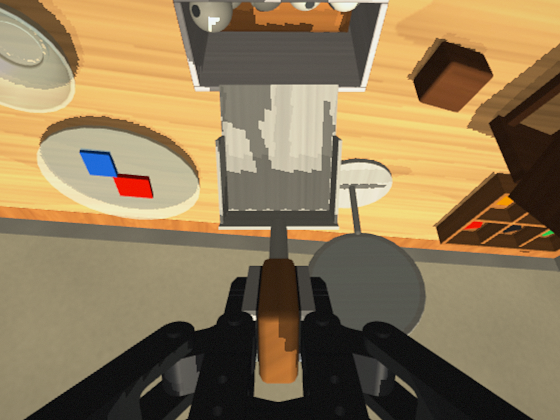

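The wrist view shows the pan empty and the beads inside the surround at (210–345,5). The network also finds five beads, all inside it. Now to return the scoop.

Request:
arm_command(targets=[{"delta_pos": [-0.096, 0, -0.115], "turn": [0, 0, 0]}, {"delta_pos": [-0.096, 0, -0.115], "turn": [0, 0, 0]}, {"delta_pos": [-0.096, 0, -0.115], "turn": [0, 0, 0]}, {"delta_pos": [-0.096, 0, -0.115], "turn": [0, 0, 0]}, {"delta_pos": [0.066, -0.156, 0.015], "turn": [0.018, 0.11, 0.05]}, {"delta_pos": [0.066, -0.156, 0.015], "turn": [0.018, 0.11, 0.05]}, {"delta_pos": [0.066, -0.156, 0.015], "turn": [0.018, 0.11, 0.05]}, {"delta_pos": [0.066, -0.156, 0.015], "turn": [0.018, 0.11, 0.05]}, {"delta_pos": [0.066, -0.156, 0.015], "turn": [0.018, 0.11, 0.05]}, {"delta_pos": [0.066, -0.156, 0.015], "turn": [0.018, 0.11, 0.05]}, {"delta_pos": [0.066, -0.156, 0.015], "turn": [0.018, 0.11, 0.05]}, {"delta_pos": [0.066, -0.156, 0.015], "turn": [0.018, 0.11, 0.05]}, {"delta_pos": [0.066, -0.156, 0.015], "turn": [0.018, 0.11, 0.05]}, {"delta_pos": [0.066, -0.156, 0.015], "turn": [0.018, 0.11, 0.05]}, {"delta_pos": [0.066, -0.156, 0.015], "turn": [0.018, 0.11, 0.05]}, {"delta_pos": [0.066, -0.156, 0.015], "turn": [0.018, 0.11, 0.05]}, {"delta_pos": [0, 0, 0], "turn": [0, 0, 0]}, {"delta_pos": [0, 0, 0], "turn": [0, 0, 0]}])

```text
time: 35.33
ee_pos: [0.5733, -0.4209, 0.1982]
ee_rot: [0.257, 3.13, 0.003]
force: [0.4, 0.7, -1.7]
gripper_width: 0.0127
finger_force: 108.5
```

Run:
```python
from h import *
print(lipnow())
a=np.deg2rad(-9.5); X=np.array([np.cos(a),np.sin(a)]); lp=np.array([.5267,-.4121])-.04*X
go(*sc([*lp,.013],-9.5,0),n=5)
```

```text
('lip', array([ 0.4866, -0.4057,  0.1482]), 's,y,h', np.float64(0.0866), np.float64(-0.574), np.float64(0.1055), 'yaw', np.float64(-9.41), 'phi', np.float64(0.07))
5 rows pos [-0.001, 0.0, 0.18] turn [0.001, 0.0, 0.001]
```

Request:
arm_command(targets=[{"delta_pos": [-0.001, 0, 0.18], "turn": [0, 0, 0]}, {"delta_pos": [-0.001, 0, 0.18], "turn": [0, 0, 0]}, {"delta_pos": [-0.001, 0, 0.18], "turn": [0, 0, 0]}, {"delta_pos": [-0.001, 0, 0.18], "turn": [0, 0, 0]}, {"delta_pos": [-0.001, 0, 0.18], "turn": [0, 0, 0]}, {"delta_pos": [0, 0, 0], "turn": [0, 0, 0]}, {"delta_pos": [0, 0, 0.03], "turn": [0, 0, 0]}, {"delta_pos": [0, 0, 0.016], "turn": [0, 0, 0]}, {"delta_pos": [0, 0, 0], "turn": [0, 0, 0]}, {"delta_pos": [0, 0, 0], "turn": [0, 0, 0]}])

```text
time: 36.58
ee_pos: [0.5731, -0.4217, 0.0568]
ee_rot: [0.26, 3.13, 0.003]
force: [0.4, -0.9, -1.6]
gripper_width: 0.0129
finger_force: 108.3
```

Run:
```python
from h import *
print(lipnow(),bot.state()["force"])
```

```text
('lip', array([ 0.4863, -0.4064,  0.0069]), 's,y,h', np.float64(0.0268), np.float64(-0.5747), np.float64(-0.0226), 'yaw', np.float64(-9.49), 'phi', np.float64(0.06)) [ 0.37413053 -0.9213546  -1.64558254]
```

Request:
arm_command(targets=[{"delta_pos": [0, 0, 0.01], "turn": [0, 0, 0]}, {"delta_pos": [0, 0, 0.003], "turn": [0, 0, 0]}, {"delta_pos": [0, 0, 0], "turn": [0, 0, 0]}])

```text
time: 36.95
ee_pos: [0.5731, -0.4217, 0.0549]
ee_rot: [0.26, 3.13, 0.003]
force: [0.1, 1.6, 3.0]
gripper_width: 0.013
finger_force: 109.1
```

Touchdown. Release and retreat.

Request:
arm_command(targets=[{"delta_pos": [0, 0, 0], "turn": [0, 0, 0]}, {"delta_pos": [0, 0, 0], "turn": [0, 0, 0]}, {"delta_pos": [0, 0, 0], "turn": [0, 0, 0]}, {"delta_pos": [0, 0, 0], "turn": [0, 0, 0]}, {"delta_pos": [0, 0, -0.2], "turn": [0, 0, 0]}, {"delta_pos": [0, 0, -0.25], "turn": [0, 0, 0]}, {"delta_pos": [0, 0, -0.25], "turn": [0, 0, 0]}, {"delta_pos": [0, 0, -0.25], "turn": [0, 0, 0]}, {"delta_pos": [0, 0, -0.15], "turn": [0, 0, 0]}, {"delta_pos": [0, 0, 0], "turn": [0, 0, 0]}, {"delta_pos": [0, 0, 0], "turn": [0, 0, 0]}], grip=0)

```text
time: 38.33
ee_pos: [0.5724, -0.4215, 0.2179]
ee_rot: [-0.26, -3.13, -0.005]
force: [0.0, 0.0, -0.2]
gripper_width: 0.0856
finger_force: 0.0
```

Run:
```python
from h import *
p=shot("wrist"); w=cloud(p); s=p["st"]; print(s["time"],s["ee_pos"],s["gripper_width"])
P=sel(w,.5,.65,-.52,-.34,.12,.16); g=rect(P); print("grip",g,np.percentile(P[:,2],98))
P=sel(w,.42,.65,-.52,-.34,.003,.012); print("mat",rect(P))
a=np.deg2rad(g[3]-90); print("scoop origin",g[0]-.048*np.array([np.cos(a),np.sin(a)]))
t=shot("top"); T=cloud(t)
for d in bot.recognise("bead0",t):
    b=np.round(d["box"]).astype(int); print("bead",round(d["conf"],2),b,np.nanmedian(T[b[1]:b[3],b[0]:b[2]].reshape(-1,3),0).round(3))
P=sel(T,.53,.7,-.25,-.05,.06,.12); print("sleeve",rect(P),np.percentile(P[:,2],[50,98]))
P=sel(T,.57,.66,-.2,-.1,.03,.07); print("beads z",len(P),rect(P))
m=(t["frame"].min(-1)>150); P=sel(np.where(m[...,None],T,np.nan),.5,.72,.08,.22,.02,.1); print("white in bin",len(P))
for nm,b in dict(cone=(.45,.6,-.05,.06,.02,.2),tbox=(.6,.75,-.04,.06,.02,.1),bangle=(.34,.45,.09,.2,.008,.1),gift=(.33,.44,-.2,-.08,.02,.1),jar=(.64,.77,.3,.42,.05,.2),dish=(.63,.77,-.43,-.28,.015,.2)).items():
    P=sel(T,*b); print(nm,rect(P))
```

```text
38.325 [ 0.57240269 -0.42153694  0.21791873] 0.08560098506444573
grip (array([ 0.573 , -0.4212]), 13.6, 29.2, 80.4) 0.13606071893528685
mat (array([ 0.5263, -0.412 ]), 109.8, 169.5, 80.5)
scoop origin [ 0.52567219 -0.4131951 ]
sleeve (array([ 0.6139, -0.1501]), 60.8, 109.9, 9.0) [0.07875565 0.08741907]
beads z 302 (array([ 0.6121, -0.1489]), 57.5, 106.4, 9.1)
white in bin 0
cone (array([ 0.5074, -0.0054]), 27.9, 29.4, -26.4)
tbox (array([0.661 , 0.0036]), 42.2, 42.2, 82.8)
bangle (array([0.3999, 0.1381]), 70.1, 105.5, 70.4)
gift (array([ 0.3861, -0.1427]), 59.1, 60.8, 88.1)
jar (array([0.7036, 0.361 ]), 50.9, 52.1, -88.3)
dish (array([ 0.7127, -0.3484]), 98.1, 133.2, -79.6)
```

```bash
python3 -c "
from rig import bot
print(bot.hand_in())"
```

```text
the job is handed in; nothing more can be done
None
```

The job is handed in at about 38 s of the 72 s allowed: the surround is fully home on the wooden base (rim at 82 mm), all five beads are inside it, and the scoop lies flat within about 1.5 mm of the mat's middle; the bystanders I re-measured had not moved.

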